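# Centre-punch the marked wooden blank at the bench press

## Robot

A 7-joint arm with a two-finger parallel gripper is mounted at the origin on the work surface. World frame = base frame: x ahead of the robot, y to its left, z up, the work surface at z = 0. Lengths are in m, angles in rad, forces in N, time in s.
With the tool pointing down it reaches from about 0.35 to 0.775 m from the base axis. Payload 3.1 kg.
Tool frame: the origin (TCP) lies at the very end of the fingers, on their centre line; the grasp point (between the pads) lies behind it (bot.tcp_to_grasp is the z of the grasp point in the tool frame, in m); z points along the fingers, y is the direction in which the jaws open and shut (so a half turn about z gives the same grasp; the last joint's range is limited). The gripper opens to 85 mm and grips with 20 to 120 N. Pads are 22 mm wide; open, the fingers measure 114 mm over their backs; the gripper's body (76 mm by 85 mm) begins 54 mm behind the grasp point. The pads swing forward as they close: fully open they stand 13 mm farther back than shut.
Start: joints at [1.059, 0.311, 0.014, 1.512, -0.004, 1.319, -0.027], TCP at [0.249, -0.49, 0.231] pointing down, gripper open.
Joint ranges: [-2.7, 2.7], [-0.3, 1.91], [-1.27, 1.3], [0.12, 2.57], [-1.44, 4.58], [0.2, 2.03], [-3.05, 3.05]. Speed limits (rad/s): [2.79, 2.79, 3.14, 3.14, 3.14, 3.14, 3.14].

## Interface

Orientations are given as a unit quaternion [w, x, y, z].
In Python, from bench import bot gives the robot as it stands.
- The arm moves only by the shell command python3 -m handwheel 'ROWS' [FORCE]. ROWS is text: rows parted by semicolons, each of 7 numbers parted by spaces: the shift along the tool's x, y, z normalised to -1 to 1, where 1 is 0.25 m, then the turn, a rotation vector about the tool's x, y, z normalised to -1 to 1, where 1 is 30 degrees, then the gripper's target within -1 to 1 (shut at 1, half-way at 0, fully open at -1). A call has 1 to 12 rows; each row shifts and turns the commanded pose from where the row before left it, along the tool's axes as they then stand; what a row does not reach is not made up. A row lasts 1/10 s, in which the tool goes at most 50 mm and 8.59 degrees, less where a joint would pass 70% of its speed; a pose out of reach is approached as far as the arm can. A call with a number of a shift or a turn outside -1 to 1 is refused whole. A call with a gripper value outside its range is refused whole. The fingers move at their own pace and stop on an object; FORCE is the grip in N (left out, the last holds). Time passes only in rows, so rows that do not move let the fingers close. It gives the time, the measured TCP pose, the force and the opening at its end, in the units of the state.
- bot.get_state(): the state, without advancing time (a new reading comes with each control period).
- bot.camera(name): name is "scene" or "top"; returns a dict with "img" (420x560x3 uint8, blue, green, red), "fx", "fy", "cx", "cy" (pixels), "extrinsics" (4x4, takes a point from camera to world coordinates). Camera axes: x right, y down, z forward; pixel columns grow to the right and rows downward; lengths in m; the calibration is good to about 2 mm. A picture is of the moment at which its call begins. There is no depth.
- bot.hand_in(): hands the job in, once; it reports no verdict.
The state is a dict: "time_s": time; "joint_pos": joint angles; "dq": joint speeds; "joint_efforts": joint torques, N m; "ee_pos": TCP position; "tcp_rot": TCP orientation; "contact_force": force on the tool from outside, world axes, zero at the start; "torque": the same for the moment, N m; "width": finger opening in m.
Only numpy, scipy, OpenCV 4.12 (cv2) and the standard library are available. Lean on these libraries where they do the work, as an engineer would, in place of code of your own. Each camera call takes 0.05 s, during which the arm holds its last target.

## Task

First put the short wooden offcut that lies in the way beside the punch press into the steel scrap tray. Then slide the long wooden blank along the bench, without lifting it off, until the circle drawn on it sits right under the punch tip, and turn the hold-down's T-handle clockwise fully home so that its pad pins the blank. Last, press the punch lever down until the tip bears firmly inside the circle, then let the lever rise again, leaving the blank pinned there and the other things on the bench where they are.

Things in the scene. Friction and masses are not known exactly. Their poses are not given: they have to be found in the camera images.
- offcut_center (a point): centre of the offcut, a pale rectangular wooden block 36 (its x) x 50 (its y) x 34 mm high, loose on the bench, its z up; it lies left of the hold-down, where the blank's long end has to go
- scrap_tray: open dark steel tray fixed to the bench, 160 (x) x 140 (y) x 50 mm high, walls and floor 5 mm; origin at the centre of its underside, on the bench
- blank_center (a point): centre (half-way up, 11 mm above the bench) of the blank, a loose pale wooden board 50 (its x) x 320 (its y) x 22 mm thick lying flat; z up
- blank_mark (a point): centre of the small drawn circle (16 mm across, crossed by a line across the whole width and a 50 mm one lengthwise) on the blank's top face, 90 mm from the blank's centre towards its -y end; axes as the blank's. The single straight line near the other end is only a cut line
- blank_grip (a point): point in the blank, half-way up, 120 mm from its centre towards +y, i.e. 210 mm from the circle: the end to grip (50 mm wide across x), which stays clear of the press when the circle is under the tip
- press: grey punch press and hold-down bracket, fixed. Origin on the bench straight below the punch tip, z up. In its frame (mm): column 70 x 70 at x 130, y -90, 217 high; head 50 x 50 over the tip, 115 to 205 high; hold-down post at x 85, y 110, its arm (34 wide, 60 to 80 high) reaching to x -15. The blank fits along the press's y axis, circle end to -y, below tip and pad
- punch_tip (a point): the tip of the punch, 8 mm across; 50 mm above the bench with the lever up; moves straight down 45 mm per rad of lever, and meets the blank's top (22 mm) at a lever value of about 0.62
- ram: the punch's steel ram that carries the tip (origin at the tip), driven down by the lever
- lever (a joint): punch lever, rad: 0 up (rest), grows as its knob is pressed down, stop at 0.8; a spring returns it, fully down takes about 5 N at the knob plus what the tip bears on the blank (3.2 N at the tip for each extra N at the knob)
- lever_knob (a point): centre of the lever's black ball knob, 32 mm across, about 210 mm above the bench when up; the lever's pivot axis lies along the press's x axis through the press-frame point x -38, y 0, z 160 mm, and the knob lies 140 mm to -y and 50 mm above it, so that it can be pressed from above
- t_handle (a joint): hold-down T-handle, rad: grows clockwise seen from above, stop (fully home) at 1.4; stiff (0.15 N m), stays where it is left. At 0 its bar lies along the press's x axis
- t_handle_grip (a point): centre of the T-handle's black bar, 113 mm above the bench, on its upright turning axis; the bar is 64 mm long (this point's x axis, turning with the handle), 13 mm thick, 18 mm high, 24 mm clear above the arm below
- clamp_pad: hold-down's sprung round rubber pad, 20 mm across, below the T-handle; origin at its underside, 34 mm above the bench at 0, going down 11.4 mm per rad of T-handle; meets the blank's top at about 1.05 rad, then presses with up to 6 N
- hammer: hammer, lying at the right; bystander, origin on its underside
- screwdriver: screwdriver, lying at the right near the robot; bystander, origin on its underside
- wrench: open-ended wrench, lying left of the press; bystander, origin on its underside
- tin: round tin 84 mm across, 100 mm high, beyond the press; bystander, origin on its underside
- glue: white glue bottle 60 mm across, 170 mm high, beyond the tray; bystander, origin on its underside
- collar: steel collar 44 mm across, 20 mm high, near the robot; bystander, origin on its underside
- sanding_block: cork-faced sanding block 65 x 100 x 36 mm, near the robot on the left; bystander, origin on its underside
Mind the look-alikes: they are no part of the job. Leave any pink or purple look-alike of the part that bears offcut_center alone.

How it is judged:
On the way, in this order (a step that is already met when the one before it is completed fails the run):
1. the offcut lies in the scrap tray, let go (x of offcut_center in the frame of scrap_tray between -0.072 and 0.072 m and y of offcut_center in the frame of scrap_tray between -0.062 and 0.062 m and height (world z) of offcut_center below 0.045 m and contact force between the fingers and offcut below 0.3 N), for 0.2 s.
2. the circle is under the punch tip, blank at rest on the bench (horizontal distance between blank_mark and punch_tip below 0.006 m and linear speed of blank below 0.01 m/s), for 0.2 s.
3. the T-handle is turned home and the pad pins the blank, circle still under the tip (value of joint t_handle above 1.2 rad and contact force between clamp_pad and blank above 1.5 N and horizontal distance between blank_mark and punch_tip below 0.006 m), for 0.2 s.
4. the punch tip bears on the blank inside the circle, with the blank pinned (all of step 3 and contact force between ram and blank above 4 N), for 0.1 s.
5. the lever is back up (value of joint lever below 0.1 rad), for 0.2 s.
At the end, for the whole second after the job is handed in: The offcut lies at rest in the scrap tray; the circle's centre is within 6 mm of the punch's axis, the T-handle is past 1.2 rad with the pad pressing on the blank (over 1.5 N), and the lever is back up (under 0.1 rad) (all of step 3 and x of offcut_center in the frame of scrap_tray between -0.072 and 0.072 m and y of offcut_center in the frame of scrap_tray between -0.062 and 0.062 m and height (world z) of offcut_center below 0.045 m and value of joint lever below 0.1 rad and linear speed of each of blank, offcut below 0.01 m/s); the robot touches nothing.
It fails at once if the blank is lifted more than 10 mm off the bench (height (world z) of blank_center above 0.021 m).
It fails at once if the punch bears on the blank outside the circle (contact force between ram and blank above 2 N and horizontal distance between blank_mark and punch_tip above 0.009 m).
It fails at once if another thing on the bench is moved more than 30 mm (distance of any of hammer, screwdriver, wrench, tin, glue, collar, sanding_block from where it was at the start of the episode above 0.03 m).
It also fails if it takes over 72 s, if anything falls off the work surface, if the arm or the gripper's body presses on something with over 40 N, if the wrist force passes 120 N, or if a joint passes its speed limit or range.

## Working session

There is one attempt and no reset: what is moved stays moved. The work goes in short steps, Python scripts to look and compute and a shell command to move; the robot and the scene stay as the last step left them, time stands still between calls to the robot, and variables do not carry over. Pictures are saved under pics/ and viewed, and the job is handed in when it is done.

```bash
ls; mkdir -p pics; cat > h.py <<'E'
import numpy as np, cv2
from bench import bot
def snap(name,tag):
    c=bot.camera(name); cv2.imwrite(f'pics/{tag}.png',c['img']); np.savez(f'pics/{tag}.npz',**{k:c[k] for k in c}); return c
def load(tag): return dict(np.load(f'pics/{tag}.npz'))
def proj(c,p):
    T=np.linalg.inv(c['extrinsics']); q=T[:3,:3]@np.asarray(p,float)+T[:3,3]
    return np.array([c['fx']*q[0]/q[2]+c['cx'],c['fy']*q[1]/q[2]+c['cy']])
def ray(c,u,v):
    d=np.array([(u-c['cx'])/c['fx'],(v-c['cy'])/c['fy'],1.]); return c['extrinsics'][:3,3],c['extrinsics'][:3,:3]@d
def onz(c,u,v,z):
    o,d=ray(c,u,v); return o+d*(z-o[2])/d[2]
E
python3 - <<'E'
from h import *
for n in('scene','top'):
    c=snap(n,n+'0'); print(n,c['fx'],c['cx'],c['cy'],c['extrinsics'].round(3).tolist())
s=bot.get_state(); print({k:np.round(v,3) for k,v in s.items()}, bot.tcp_to_grasp)
E
```

```text
pics
scene 458.27649682981206 280.76851029982197 207.6496090629897 [[0.548, 0.693, -0.468, 1.087], [0.836, -0.461, 0.296, -0.373], [-0.011, -0.554, -0.832, 1.068], [0.0, 0.0, 0.0, 1.0]]
top 480.17888855806467 277.22093725529123 205.50387923475571 [[0.014, -0.99, 0.14, 0.385], [-1.0, -0.014, -0.002, -0.009], [0.004, -0.14, -0.99, 1.286], [0.0, 0.0, 0.0, 1.0]]
{'time_s': np.float64(0.1), 'joint_pos': array([ 1.059,  0.312,  0.014,  1.513, -0.004,  1.319, -0.027]), 'dq': array([-0.001, -0.001,  0.003, -0.004, -0.   ,  0.001,  0.001]), 'joint_efforts': array([ 1.0000e-03, -3.8085e+01,  1.4700e-01, -2.3124e+01,  1.2000e-02,
        8.0000e-03, -0.0000e+00]), 'ee_pos': array([ 0.249, -0.49 ,  0.23 ]), 'tcp_rot': array([-0.001,  0.973,  0.233, -0.   ]), 'contact_force': array([ 0.102, -0.664, -0.035]), 'torque': array([-0.027,  0.015,  0.005]), 'width': np.float64(0.085)} -0.0187
```

View pics/scene0.png

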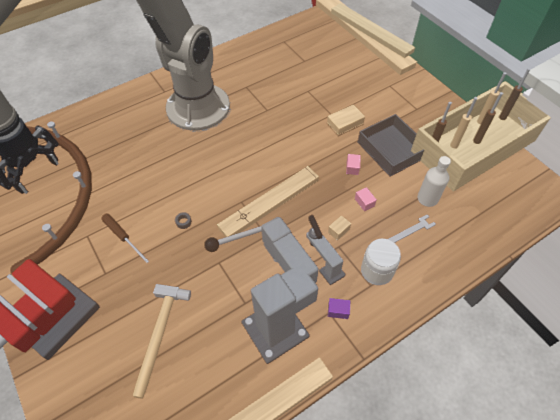

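View pics/top0.png

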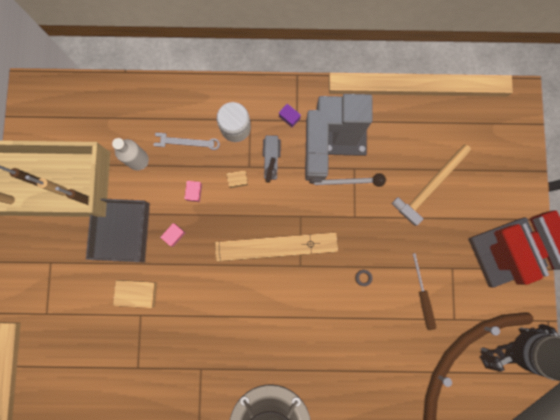

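The scene view shows the pale offcut at about (340,228) and the top view shows it at (237,179). Things that could be mistaken for it, in top pixels:
- pink blocks at (193,191) and (172,235)
- purple block at (290,115)
- larger pale sanding block at (134,294)

By the description I choose the pale block at (237,179). Next is a close crop to check it.

```bash
python3 - <<'E'
from h import *
a=load('top0')['img'][80:280,60:400]
cv2.imwrite('pics/c1.png',cv2.resize(a,(800,470),interpolation=cv2.INTER_CUBIC))
b=load('scene0')['img'][160:360,200:400]
cv2.imwrite('pics/c2.png',cv2.resize(b,(600,600),interpolation=cv2.INTER_CUBIC))
E
```

```text
(no output)
```

View pics/c1.png

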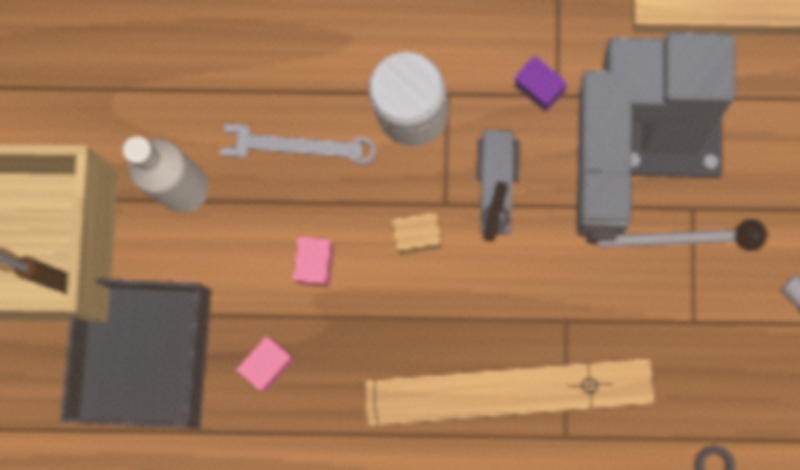

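View pics/c2.png

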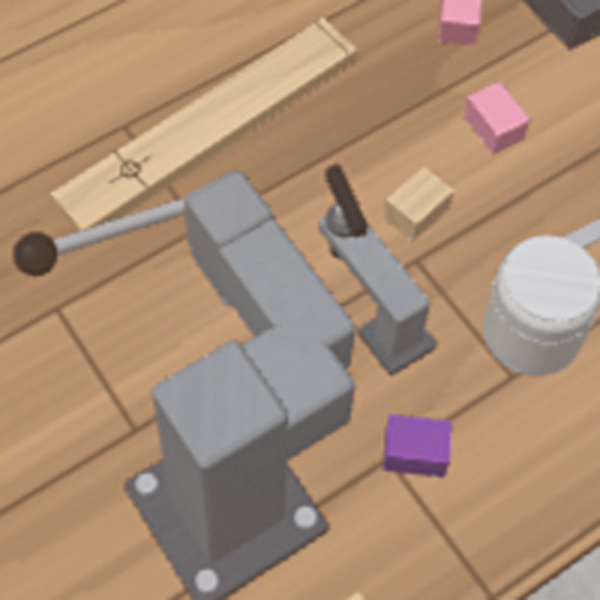

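```bash
python3 - <<'E'
from h import *
def crop(tag,u0,v0,u1,v1,s,out):
    a=load(tag)['img'][v0:v1,u0:u1]; a=cv2.resize(a,None,fx=s,fy=s,interpolation=cv2.INTER_CUBIC)
    for u in range((u0+9)//10*10,u1,10):
        cv2.line(a,((u-u0)*s,0),((u-u0)*s,6 if u%50 else 14),(255,255,255),1)
        if u%50==0: cv2.putText(a,str(u),((u-u0)*s,25),0,.4,(255,255,255))
    for v in range((v0+9)//10*10,v1,10):
        cv2.line(a,(0,(v-v0)*s),(6 if v%50 else 14,(v-v0)*s),(255,255,255),1)
        if v%50==0: cv2.putText(a,str(v),(16,(v-v0)*s),0,.4,(255,255,255))
    cv2.imwrite(out,a)
crop('top0',255,85,390,185,6-1,'pics/c3.png')
crop('scene0',195,205,355,355,4,'pics/c4.png')
E
```

```text
(no output)
```

View pics/c3.png

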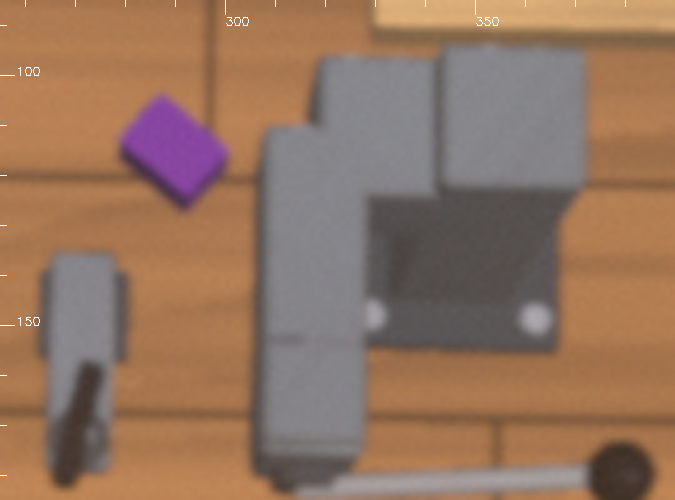

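View pics/c4.png

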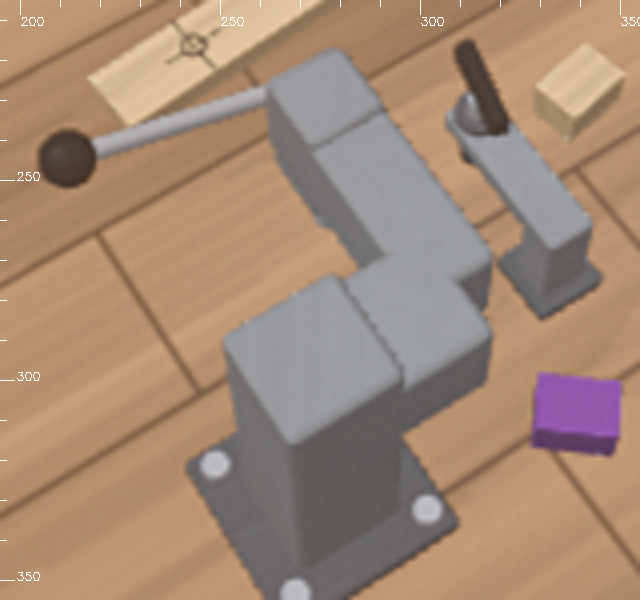

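```bash
cat > press.py <<'E'
from h import *
from scipy.optimize import least_squares
T,S=load('top0'),load('scene0')
t=lambda a,b:(255+a/5,85+b/5); s=lambda a,b:(195+a/4,205+b/4)
C=[(165,-55,217),(165,-125,217),(95,-125,217),(95,-55,217)]
obs=[(T,C[0],t(442,45)),(T,C[1],t(585,48)),(T,C[2],t(583,190)),(T,C[3],t(440,187)),
(S,C[0],s(405,380)),(S,C[1],s(292,445)),(S,C[2],s(225,342)),(S,C[3],s(335,275)),
(T,(-38,-140,210),t(620,473)),(S,(-38,-140,210),s(68,157))]
def P(p,q):
    c,s_=np.cos(p[2]),np.sin(p[2]); x,y,z=np.array(q)/1000
    return np.array([p[0]+c*x-s_*y,p[1]+s_*x+c*y,z])
f=lambda p:np.concatenate([proj(c,P(p,q))-o for c,q,o in obs])
r=least_squares(f,[0.6,-.1,0])
press=r.x
if __name__=='__main__':
    print(press, r.x[2]*57.3); print(r.fun.reshape(-1,2).round(1).tolist())
    for q in [(85,110,80),(-15,110,80),(-38,-140,210),(0,110,113)]: print(q,P(press,q).round(4),proj(T,P(press,q)).round(1),proj(S,P(press,q)).round(1))
    # T handle bar endpoints top view z=.122 
    for u,v in [(267.5,181),(273.2,158.5)]: print(onz(T,u,v,.122))
    m=[]
    # triangulate bar mid
    A=[];b=[]
    for c,(u,v) in((T,(270.4,169.8)),(S,(315.0,226.7))):
        o,d=ray(c,u,v); d/=np.linalg.norm(d); M=np.eye(3)-np.outer(d,d);A.append(M);b.append(M@o)
    x=np.linalg.lstsq(np.vstack(A),np.hstack(b),rcond=None); print('bar mid',x[0],x[1])
E
python3 press.py
```

```text
[ 0.6415974  -0.10231658 -0.01678336] -0.9616863733031116
[[-0.5, -2.3], [0.9, -2.0], [1.2, -1.4], [-0.5, -1.7], [1.0, -1.8], [-1.1, 0.4], [-2.5, -2.4], [-0.4, -2.7], [-0.4, -0.5], [-0.2, 0.0]]
(85, 110, 80) [0.7284 0.0062 0.08  ] [271.3 139.1] [335.1 259.3]
(-15, 110, 80) [0.6284 0.0079 0.08  ] [270.1 177.1] [311.6 229.2]
(-38, -140, 210) [ 0.6013 -0.2417  0.21  ] [378.6 179.1] [211.8 244.3]
(0, 110, 113) [0.6434 0.0077 0.113 ] [270.1 168.5] [315.7 226.7]
[0.61000928 0.01348936 0.122     ]
[6.67001592e-01 3.07556645e-04 1.22000000e-01]
bar mid [0.64101404 0.00719098 0.11008303] [1.42316235e-07]
```

```bash
python3 - <<'E'
from h import *
T,S=load('top0'),load('scene0')
# pale wood masks
for c,n in((T,'top'),(S,'scene')):
    h=cv2.cvtColor(c['img'],cv2.COLOR_BGR2HSV)
    for nm,uv in (('offcut',(237,179) if n=='top' else (340,227)),('blank',(260,247) if n=='top' else (285,195)),('bench',(240,215) if n=='top' else (300,240))):
        print(n,nm,h[uv[1],uv[0]],c['img'][uv[1],uv[0]])
    m=cv2.inRange(h,(10,40,175),(30,145,255)); m=cv2.morphologyEx(m,cv2.MORPH_OPEN,np.ones((3,3)))
    k,l,st,ce=cv2.connectedComponentsWithStats(m)
    for i in range(1,k):
        if st[i,4]>80:
            pts=cv2.findContours((l==i).astype('uint8'),cv2.RETR_EXTERNAL,cv2.CHAIN_APPROX_NONE)[0][0]
            print(n,st[i].tolist(),ce[i].round(1),[np.round(v,1) for v in cv2.minAreaRect(pts)])
E
```

```text
top offcut [ 16 118 219] [118 173 219]
top blank [ 16 118 220] [118 174 220]
top bench [ 14 141 128] [ 57  90 128]
top [330, 72, 183, 21, 3363] [420.5  81.8] [array([421. ,  81.7]), array([182.2,  18.8]), np.float64(0.7)]
top [210, 89, 85, 8, 411] [253.2  93.5] [array([252. ,  92.5]), array([ 7., 84.]), np.float64(90.0)]
top [163, 97, 132, 20, 1462] [232.9 106.4] [array([228.5, 106.2]), array([130.9,  18.7]), np.float64(1.1)]
top [299, 101, 16, 16, 155] [305.1 107.1] [array([306.5, 108.5]), array([15., 15.]), np.float64(90.0)]
top [374, 105, 22, 7, 111] [383.5 107.7] [array([384.5, 108. ]), array([ 6., 21.]), np.float64(90.0)]
top [369, 124, 180, 92, 5062] [466.6 180.5] [array([458.5, 169.5]), array([ 91., 179.]), np.float64(90.0)]
top [183, 129, 42, 13, 307] [206.1 134.9] [array([203.9, 133.8]), array([41.4, 11.7]), np.float64(4.8)]
top [0, 134, 113, 78, 5439] [ 50.1 174.4] [array([ 56. , 172.5]), array([ 77., 112.]), np.float64(90.0)]
top [133, 135, 26, 7, 129] [146.  137.6] [array([145.5, 137.3]), array([25.4,  5.8]), np.float64(7.1)]
top [282, 137, 22, 8, 157] [292.2 140.4] [arra
[... 6369 characters left out ...]
 5. , 270.5]), array([13., 10.]), np.float64(90.0)]
scene [160, 266, 82, 85, 3207] [199.8 305.6] [array([189.7, 307.2]), array([46.6, 95. ]), np.float64(59.0)]
scene [91, 275, 42, 24, 192] [111.3 287. ] [array([111.8, 286.5]), array([ 4.9, 46.5]), np.float64(62.5)]
scene [0, 278, 25, 26, 409] [ 10.2 290.7] [array([  9.3, 290.5]), array([26.6, 17.5]), np.float64(41.2)]
scene [90, 294, 64, 38, 501] [121.3 311.4] [array([120.7, 311. ]), array([ 8.6, 73. ]), np.float64(60.9)]
scene [14, 296, 246, 124, 15102] [138.7 366.4] [array([142.6, 368.6]), array([107.4, 253.3]), np.float64(60.5)]
scene [192, 317, 169, 103, 6397] [286.2 377.4] [array([276.2, 387.9]), array([ 55.2, 172. ]), np.float64(53.1)]
```

```bash
cat > press2.py <<'E'
from press import *
def f2(p):
    r=[]
    for c,q,o in obs:
        q=(q[0],q[1],q[2]+p[3]) if q[2]==217 else q
        r.append(proj(c,P(p,q))-o)
    # T bar centre
    r.append(proj(T,P(p,(p[4],110,113)))-(270.4,169.8)); r.append(proj(S,P(p,(p[4],110,113)))-(315,226.7))
    return np.concatenate(r)
r2=least_squares(f2,[*press,0,0]); press=r2.x[:3]
if __name__=='__main__':
    print(r2.x); print(r2.fun.reshape(-1,2).round(1).tolist())
    for q in [(0,25,205),(0,-25,205),(-25,25,205),(-25,-25,205),(-15,93,80),(-15,127,80)]: 
        print(q,proj(T,P(press,q)).round(1),[((proj(T,P(press,q))-(255,85))*5).round()],((proj(S,P(press,q))-(195,205))*4).round())
    print('tip',P(press,(0,0,50)),'knob',P(press,(-38,-140,210)),'T',P(press,(0,110,113)))
E
python3 press2.py
cat > wood.py <<'E'
from h import *
def blob(c,seed,lo=(10,60,195),hi=(30,140,255)):
    h=cv2.cvtColor(c['img'],cv2.COLOR_BGR2HSV); m=cv2.inRange(h,lo,hi)
    m=cv2.morphologyEx(m,cv2.MORPH_CLOSE,np.ones((3,3)))
    k,l,st,ce=cv2.connectedComponentsWithStats(m); i=l[seed[1],seed[0]]
    if i==0: print('seed off'); return None
    pts=cv2.findContours((l==i).astype('uint8'),cv2.RETR_EXTERNAL,cv2.CHAIN_APPROX_NONE)[0][0][:,0]
    return pts,st[i]
def rect(c,seed,z,**k):
    pts,st=blob(c,seed,**k)
    w=np.array([onz(c,u,v,z)[:2] for u,v in pts]).astype('float32')
    return cv2.minAreaRect(w),cv2.boxPoints(cv2.minAreaRect(w)),st
E
python3 - <<'E'
from wood import *
T=load('top0')
for s,z in(((239,177),.034),((260,247),.022)):
    r,b,st=rect(T,s,z); print(r,b.round(4).tolist(),st)
E
```

```text
[  0.64076199  -0.1024853   -0.01292065 -10.30288146  -0.94799811]
[[-1.3, -0.5], [-0.1, -0.2], [0.3, 0.2], [-1.2, -0.1], [0.9, -0.1], [-0.8, 2.0], [-2.2, -0.5], [-0.4, -0.8], [-0.2, -0.4], [-0.4, -0.0], [-0.2, -0.4], [0.1, -0.6]]
(0, 25, 205) [306.6 161.5] [array([258., 382.])] [364.  70.]
(0, -25, 205) [328.3 162. ] [array([367., 385.])] [287. 113.]
(-25, 25, 205) [306.4 172.1] [array([257., 435.])] [340.  38.]
(-25, -25, 205) [328.2 172.7] [array([366., 438.])] [263.  80.]
(-15, 93, 80) [276.8 177.7] [array([109., 464.])] [443. 108.]
(-15, 127, 80) [263.5 177.4] [array([ 42., 462.])] [487.  83.]
tip [ 0.64076199 -0.1024853   0.05      ] knob [ 0.60095632 -0.24198264  0.21      ] T [0.64218322 0.00750552 0.113     ]
((0.6340729594230652, 0.09801393747329712), (0.03468861058354378, 0.05135030299425125), 10.479351997375488) [[0.6122999787330627, 0.1200999990105629], [0.6216999888420105, 0.06960000097751617], [0.6557999849319458, 0.07590000331401825], [0.6464999914169312, 0.12639999389648438]] [227 171  20  15 247]
((0.45537814497947693, -0.010226458311080933), (0.04891541227698326, 0.3178814649581909), 5.239781856536865) [[0.4165000021457672, 0.14579999446868896], [0.445499986410141, -0.17069999873638153], [0.4941999912261963, -0.1662999987602234], [0.4652000069618225, 0.15029999613761902]] [ 216  233  122   28 2161]
```

Press fit: tip at about (0.641, -0.102) and yaw about -0.8°. The offcut is at (0.634, 0.098), yaw 10.5°. The blank centre is at (0.455, -0.010), yaw 5.2°. The crop confirmed the choice: pale, 36x50, left of the hold-down arm. First I turn the tool to match the offcut and rise.

```bash
cat > go.py <<'E'
import sys
from h import *
from scipy.spatial.transform import Rotation as R
# usage: go.py x y z psi_deg : remaining shift/turn from the measured pose
def pose():
    s=bot.get_state(); q=s['tcp_rot']; return s,np.array(s['ee_pos']),R.from_quat([q[1],q[2],q[3],q[0]])
def plan(x,y,z,psi):
    s,p,r=pose(); a=np.radians(psi)
    Rt=np.array([[-np.sin(a),np.cos(a),0],[np.cos(a),np.sin(a),0],[0,0,-1]]).T
    # columns: tool x, y, z
    ty=np.array([np.cos(a),np.sin(a),0]); tz=np.array([0,0,-1.]); tx=np.cross(ty,tz)
    Rt=np.stack([tx,ty,tz],1)
    d=np.array([x,y,z])-p; tv=(r.inv()*R.from_matrix(Rt)).as_rotvec(degrees=True)
    print('t',round(float(s['time_s']),2),'tcp',p.round(4),'psi',round(np.degrees(np.arctan2(*r.as_matrix()[[1,0],1])),2),'tilt',np.degrees(np.arccos(-r.as_matrix()[2,2])).round(2),'w',round(float(s['width']),4),'F',np.round(s['contact_force'],1))
    print('q',np.round(s['joint_pos'],2))
    print('shift(tool now)/.25:',(r.inv().apply(d)/.25).round(4),' shift in target axes:',(Rt.T@d/.25).round(4),' turn/30:',(tv/30).round(4))
if __name__=='__main__': plan(*map(float,sys.argv[1:5]))
E
python3 -m handwheel '0 0 -0.02 0 0 -0.2726 -1;0 0 -0.02 0 0 -0.2726 -1;0 0 -0.02 0 0 -0.2726 -1;0 0 -0.02 0 0 -0.2726 -1;0 0 -0.02 0 0 -0.2726 -1;0 0 -0.02 0 0 -0.2726 -1;0 0 -0.02 0 0 -0.2726 -1;0 0 -0.02 0 0 -0.2726 -1;0 0 -0.02 0 0 -0.2726 -1;0 0 0 0 0 0 -1'
python3 go.py .5 .08 .27 10.5; python3 go.py .634 .098 .25 10.5
python3 - <<'E'
from h import *
print(onz(load('top0'),310.7,243.6,.022))
E
```

```text
time_s: 1.1
ee_pos: [0.2491, -0.4905, 0.2765]
tcp_rot: [0.0, 0.639, 0.769, 0.0]
contact_force: [-0.3, 0.1, -0.7]
width: 0.0856
t 1.1 tcp [ 0.2491 -0.4905  0.2765] psi 10.51 tilt 0.02 w 0.0856 F [-0.3  0.1 -0.7]
q [ 1.2   0.3  -0.18  1.42  0.05  1.43  1.21]
shift(tool now)/.25: [2.0608 1.403  0.0256]  shift in target axes: [2.061  1.4028 0.0259]  turn/30: [0.0006 0.0006 0.0003]
t 1.1 tcp [ 0.2491 -0.4905  0.2765] psi 10.51 tilt 0.02 w 0.0856 F [-0.3  0.1 -0.7]
q [ 1.2   0.3  -0.18  1.42  0.05  1.43  1.21]
shift(tool now)/.25: [2.0339 1.9432 0.1058]  shift in target axes: [2.0341 1.9429 0.1059]  turn/30: [0.0006 0.0006 0.0003]
[ 0.46364387 -0.10092166  0.022     ]
```

```bash
python3 -m handwheel '0.15 0.1 0 0 0 0 -1;0.15 0.1 0 0 0 0 -1;0.15 0.1 0 0 0 0 -1;0.15 0.1 0 0 0 0 -1;0.15 0.1 0 0 0 0 -1;0.15 0.1 0 0 0 0 -1;0.15 0.1 0 0 0 0 -1;0.15 0.1 0 0 0 0 -1;0.15 0.1 0 0 0 0 -1;0.15 0.1 0 0 0 0 -1;0.15 0.1 0 0 0 0 -1;0.15 0.1 0 0 0 0 -1'
python3 go.py .634 .098 .25 10.5
```

```text
time_s: 2.3
ee_pos: [0.4619, 0.0083, 0.276]
tcp_rot: [0.0, 0.641, 0.768, -0.0]
contact_force: [1.0, -0.4, 0.7]
width: 0.0856
t 2.3 tcp [0.4619 0.0083 0.276 ] psi 10.29 tilt 0.03 w 0.0856 F [ 1.  -0.4  0.7]
q [ 0.53  0.15 -0.66  1.63  0.1   1.39  0.03]
shift(tool now)/.25: [0.2302 0.7415 0.1036]  shift in target axes: [0.2274 0.7423 0.1039]  turn/30: [-0.0005  0.001  -0.007 ]
```

```bash
python3 -m handwheel '0.05 0.13 0 0 0 0 -1;0.05 0.13 0 0 0 0 -1;0.05 0.13 0 0 0 0 -1;0.05 0.13 0 0 0 0 -1;0.02 0.13 0.02 0 0 0 -1;0 0.08 0.08 0 0 0 -1;0 0 0 0 0 0 -1;0 0 0 0 0 0 -1'
python3 go.py .634 .098 .01 10.5
python3 - <<'E'
from h import *
a=snap('top','t1')['img']; b=snap('scene','s1')['img']
cv2.imwrite('pics/j1.png',np.vstack([cv2.resize(a[60:260,120:400],(560,400)),cv2.resize(b[150:250,240:440],(400,200)).copy() if 0 else np.zeros((1,560,3),np.uint8)]))
cv2.imwrite('pics/s1c.png',cv2.resize(b[100:300,200:450],(750,600)))
E
```

```text
time_s: 3.1
ee_pos: [0.6304, 0.094, 0.2498]
tcp_rot: [-0.001, 0.64, 0.768, -0.001]
contact_force: [0.2, -0.2, 0.5]
width: 0.0854
t 3.1 tcp [0.6304 0.094  0.2498] psi 10.42 tilt 0.2 w 0.0854 F [ 0.2 -0.2  0.5]
q [ 0.2   0.57 -0.65  1.18  0.33  1.49 -0.22]
shift(tool now)/.25: [0.0129 0.0206 0.9592]  shift in target axes: [0.013  0.0172 0.9593]  turn/30: [-0.0068 -0.0001 -0.0025]
```

View pics/s1c.png

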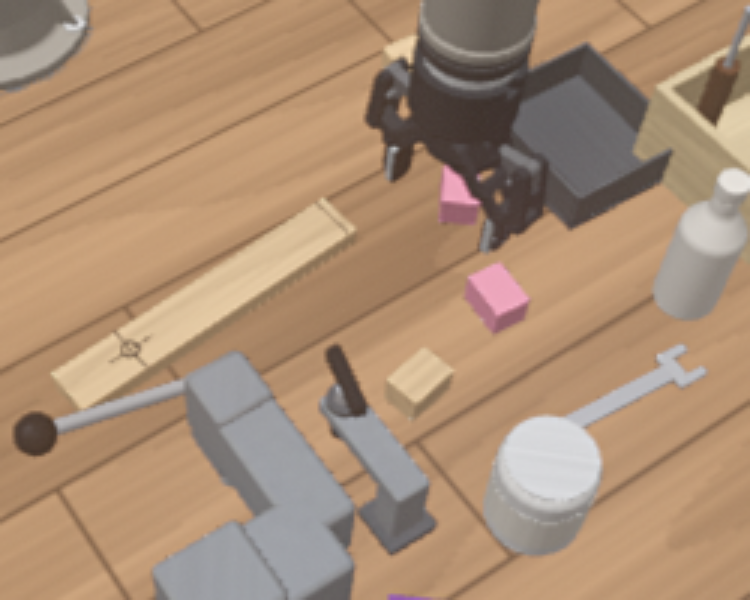

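```bash
python3 -m handwheel '0.007 0.01 0.12 0 0 0 -1;0.006 0.007 0.12 0 0 0 -1;0 0 0.12 0 0 0 -1;0 0 0.12 0 0 0 -1;0 0 0.12 0 0 0 -1;0 0 0.12 0 0 0 -1;0 0 0.12 0 0 0 -1;0 0 0.08 0 0 0 -1;0 0 0 0 0 0 -1;0 0 0 0 0 0 -1'
python3 go.py .634 .098 .007 10.5
```

```text
time_s: 4.2
ee_pos: [0.6352, 0.0979, 0.0228]
tcp_rot: [0.001, 0.64, 0.769, 0.001]
contact_force: [-0.2, 0.9, 1.3]
width: 0.085
t 4.2 tcp [0.6352 0.0979 0.0228] psi 10.47 tilt 0.1 w 0.085 F [-0.2  0.9  1.3]
q [ 0.18  0.75 -0.58  1.47  0.45  1.05 -0.31]
shift(tool now)/.25: [ 0.0014 -0.0049  0.0634]  shift in target axes: [ 0.0014 -0.0048  0.0634]  turn/30: [ 0.0033  0.0006 -0.0011]
```

```bash
python3 -m handwheel '0 -0.003 0.03 0 0 0 -1;0 0 0.03 0 0 0 -1;0 0 0 0 0 0 0.5;0 0 0 0 0 0 0.5;0 0 0 0 0 0 0.5;0 0 0 0 0 0 0.5;0 0 0 0 0 0 0.5;0 0 0 0 0 0 0.5;0 0 0 0 0 0 0.5;0 0 0 0 0 0 0.5' 40
python3 go.py .634 .098 .2 10.5
python3 - <<'E'
from h import *
b=snap('scene','s2')['img']
cv2.imwrite('pics/s2c.png',cv2.resize(b[100:300,200:450],(750,600)))
T=load('top0'); print([onz(T,u,v,.05).round(3).tolist() for u,v in ((98,201),(147,201),(144,262),(87,260))], onz(T,118,231,.005))
E
```

```text
time_s: 5.2
ee_pos: [0.6345, 0.0982, 0.0068]
tcp_rot: [0.0, 0.639, 0.769, 0.0]
contact_force: [-1.0, 0.3, 2.9]
width: 0.0355
t 5.2 tcp [0.6345 0.0982 0.0068] psi 10.52 tilt 0.06 w 0.0355 F [-1.   0.3  2.9]
q [ 0.18  0.77 -0.57  1.48  0.46  1.02 -0.32]
shift(tool now)/.25: [-4.000e-04 -1.200e-03 -7.729e-01]  shift in target axes: [-5.000e-04 -2.100e-03 -7.729e-01]  turn/30: [ 0.0021 -0.0002  0.0007]
[[0.565, 0.454, 0.05], [0.566, 0.327, 0.05], [0.409, 0.327, 0.05], [0.412, 0.472, 0.05]] [0.49094431 0.41255315 0.005     ]
```

View pics/s2c.png

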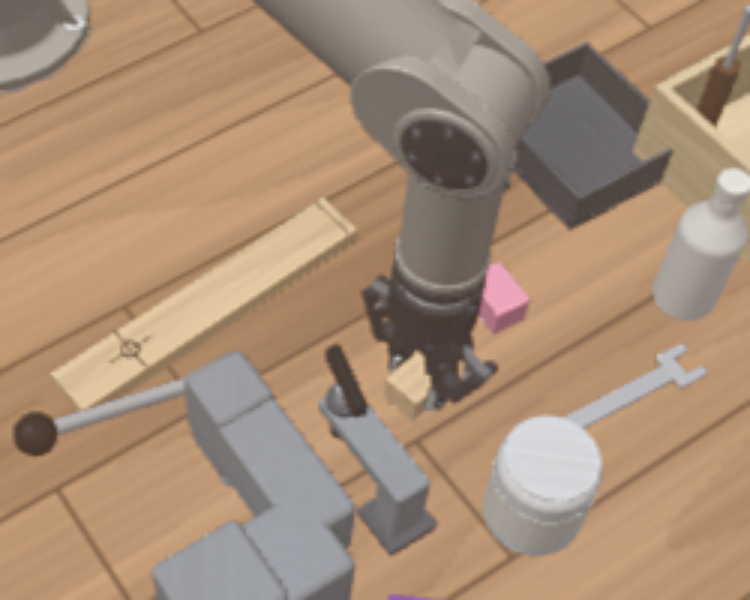

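```bash
python3 -m handwheel '0 0 -0.04 0 0 0 0.5;0 0 -0.08 0 0 0 0.5;0 0 -0.1 0 0 0 0.5;0 0 -0.1 0 0 0 0.5;0 0 -0.1 0 0 0 0.5;0 0 -0.1 0 0 0 0.5;0 0 -0.1 0 0 0 0.5;0 0 -0.06 0 0 0 0.5;0 0 0 0 0 0 0.5' && python3 -m handwheel '0.07 -0.025 0 0 0 0 0.5;0.14 -0.05 0 0 0 0 0.5;0.14 -0.05 0 0 0 0 0.5;0.14 -0.05 0 0 0 0 0.5;0.14 -0.05 0 0 0 0 0.5;0.14 -0.05 0 0 0 0 0.5;0.14 -0.05 0 0 0 0 0.5;0.14 -0.05 0 0 0 0 0.5;0.14 -0.05 0 0 0 0 0.5;0.07 -0.025 0 0 0 0 0.5;0 0 0 0 0 0 0.5;0 0 0 0 0 0 0.5'
python3 go.py .47 .385 .02 10.5
python3 - <<'E'
from h import *
b=snap('scene','s3')['img']
cv2.imwrite('pics/s3c.png',cv2.resize(b[50:250,250:500],(750,600)))
E
```

```text
time_s: 6.15
ee_pos: [0.6353, 0.0987, 0.1793]
tcp_rot: [0.002, 0.639, 0.769, 0.002]
contact_force: [-0.9, 0.5, -0.6]
width: 0.0351
time_s: 7.35
ee_pos: [0.4645, 0.3868, 0.1748]
tcp_rot: [0.0, 0.639, 0.77, -0.002]
contact_force: [0.2, -0.8, -0.1]
width: 0.0352
t 7.35 tcp [0.4645 0.3868 0.1748] psi 10.63 tilt 0.19 w 0.0352 F [ 0.2 -0.8 -0.1]
q [-0.27  0.55 -0.7   1.42  0.36  1.3  -0.81]
shift(tool now)/.25: [-0.0095  0.0217  0.6194]  shift in target axes: [-0.0109  0.0203  0.6194]  turn/30: [-0.0044  0.0044  0.0044]
```

View pics/s3c.png

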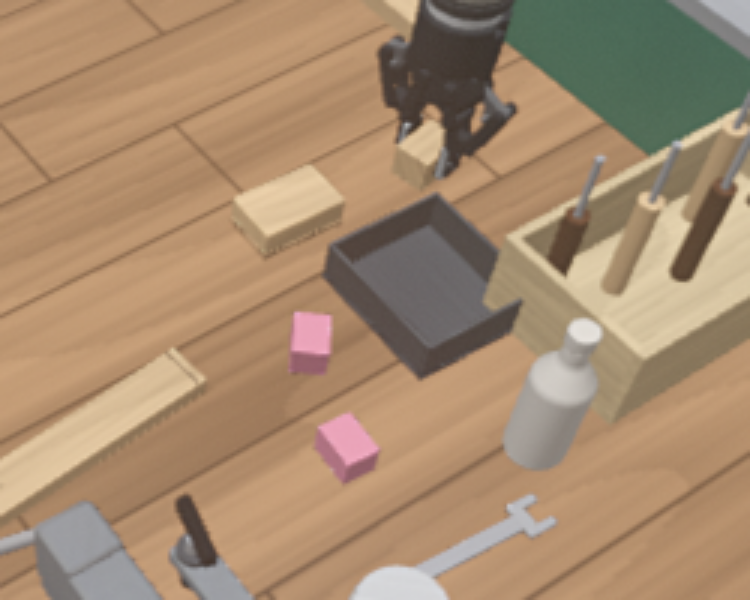

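```bash
python3 -m handwheel '-0.01 0.02 0.05 0 0 0 0.5;0 0 0.1 0 0 0 0.5;0 0 0.1 0 0 0 0.5;0 0 0.1 0 0 0 0.5;0 0 0.1 0 0 0 0.5;0 0 0.1 0 0 0 0.5;0 0 0.05 0 0 0 0.5;0 0 0 0 0 0 0.5;0 0 0 0 0 0 0.5'
python3 go.py .47 .385 .015 10.5
```

```text
time_s: 8.3
ee_pos: [0.472, 0.3854, 0.0266]
tcp_rot: [0.0, 0.64, 0.769, 0.0]
contact_force: [-0.6, 0.3, 0.8]
width: 0.0353
t 8.3 tcp [0.472  0.3854 0.0266] psi 10.45 tilt 0.04 w 0.0353 F [-0.6  0.3  0.8]
q [-0.3   0.7  -0.63  1.57  0.46  1.02 -0.88]
shift(tool now)/.25: [-0.0002 -0.0083  0.0462]  shift in target axes: [-0.0002 -0.0083  0.0463]  turn/30: [ 0.001  -0.0006 -0.0015]
```

```bash
python3 -m handwheel '0 0 0.03 0 0 0 0.5;0 0 0.012 0 0 0 0.5;0 0 0 0 0 0 0.5;0 0 0 0 0 0 -0.3;0 0 0 0 0 0 -0.3;0 0 0 0 0 0 -0.3;0 0 0 0 0 0 -0.3;0 0 -0.04 0 0 0 -0.3;0 0 -0.1 0 0 0 -0.3;0 0 -0.15 0 0 0 -0.3;0 0 -0.15 0 0 0 -0.3;0 0 -0.15 0 0 0 -0.3'
python3 go.py .444 .11 .2 5.24
python3 - <<'E'
from h import *
b=snap('scene','s4')['img']
cv2.imwrite('pics/s4c.png',cv2.resize(b[50:250,250:500],(750,600)))
a=snap('top','t4')
E
```

```text
time_s: 9.5
ee_pos: [0.471, 0.3858, 0.1656]
tcp_rot: [-0.0, 0.639, 0.769, 0.0]
contact_force: [0.7, -0.6, 0.1]
width: 0.0558
t 9.5 tcp [0.471  0.3858 0.1656] psi 10.55 tilt 0.04 w 0.0558 F [ 0.7 -0.6  0.1]
q [-0.27  0.56 -0.69  1.42  0.36  1.28 -0.8 ]
shift(tool now)/.25: [-1.0646 -0.3081 -0.1383]  shift in target axes: [-1.0886 -0.2084 -0.1376]  turn/30: [ 0.001  -0.001   0.1769]
```

View pics/s4c.png

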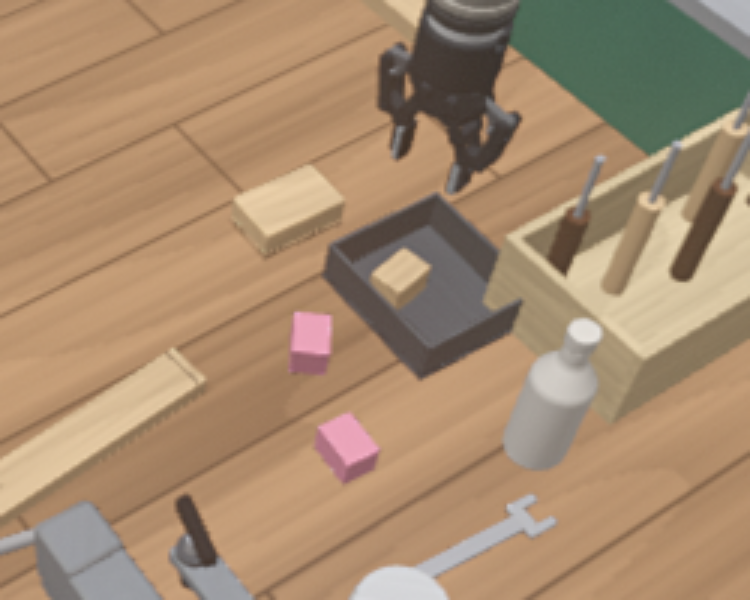

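View pics/t4.png

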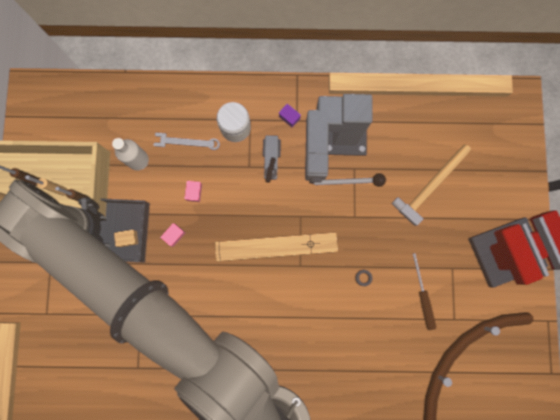

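```bash
python3 -m handwheel '0 0 -0.06 0 0 0.089 -1;0 0 -0.06 0 0 0.088 -1;-0.09 -0.018 0 0 0 0 -1;-0.17 -0.033 0 0 0 0 -1;-0.17 -0.033 0 0 0 0 -1;-0.17 -0.033 0 0 0 0 -1;-0.17 -0.033 0 0 0 0 -1;-0.17 -0.033 0 0 0 0 -1;-0.1 -0.02 0 0 0 0 -1;-0.04 0 0 0 0 0 -1;0 0 0 0 0 0 -1;0 0 0 0 0 0 -1'
python3 go.py .4444 .1093 .02 5.24
```

```text
time_s: 10.8
ee_pos: [0.4453, 0.1142, 0.1936]
tcp_rot: [-0.0, 0.673, 0.739, 0.001]
contact_force: [-0.6, 0.8, -0.4]
width: 0.0856
t 10.8 tcp [0.4453 0.1142 0.1936] psi 5.34 tilt 0.1 w 0.0856 F [-0.6  0.8 -0.4]
q [ 0.3   0.21 -0.68  1.79  0.14  1.19 -0.33]
shift(tool now)/.25: [-0.0201 -0.0061  0.6943]  shift in target axes: [-0.019  -0.0055  0.6943]  turn/30: [ 0.0015 -0.0031  0.0032]
```

```bash
python3 -m handwheel '-0.02 -0.006 0.05 0 0 0.003 -1;0 0 0.1 0 0 0 -1;0 0 0.12 0 0 0 -1;0 0 0.12 0 0 0 -1;0 0 0.12 0 0 0 -1;0 0 0.1 0 0 0 -1;0 0 0.06 0 0 0 -1;0 0 0.02 0 0 0 -1;0 0 0 0 0 0 -1;0 0 0 0 0 0 -1'
python3 go.py .4444 .1093 .005 5.24
```

```text
time_s: 11.8
ee_pos: [0.445, 0.1085, 0.0216]
tcp_rot: [0.0, 0.674, 0.739, 0.001]
contact_force: [0.0, -0.4, -0.0]
width: 0.0854
t 11.8 tcp [0.445  0.1085 0.0216] psi 5.22 tilt 0.11 w 0.0854 F [ 0.  -0.4 -0. ]
q [ 0.2   0.44 -0.59  2.    0.34  0.8  -0.49]
shift(tool now)/.25: [ 0.0034 -0.0023  0.0663]  shift in target axes: [ 0.0035 -0.0022  0.0663]  turn/30: [ 0.0033 -0.0017 -0.0007]
```

```bash
python3 - <<'E'
from h import *
b=snap('scene','s5')['img']
cv2.imwrite('pics/s5c.png',cv2.resize(b[100:260,180:380],(750,600)))
E
```

```text
(no output)
```

View pics/s5c.png

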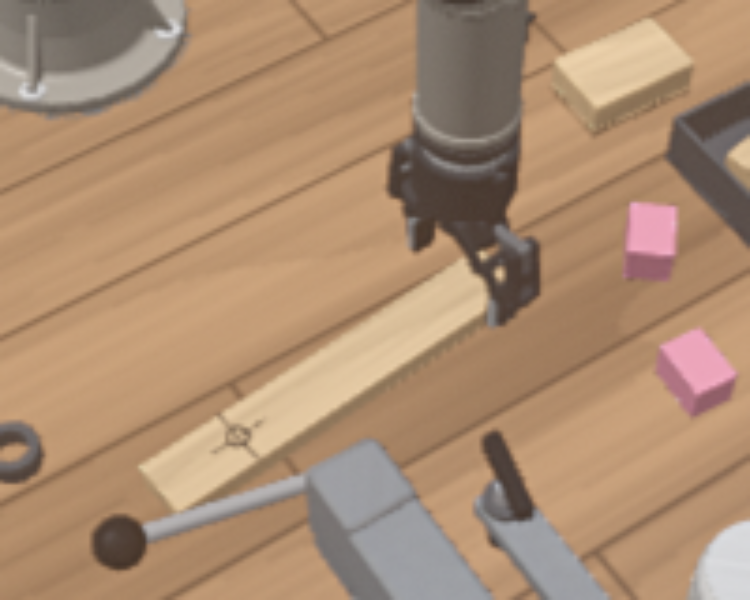

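```bash
python3 -m handwheel '0.003 -0.002 0.04 0 0 0 -1;0 0 0.024 0 0 0 -1;0 0 0 0 0 0 0.3;0 0 0 0 0 0 0.3;0 0 0 0 0 0 0.3;0 0 0 0 0 0 0.3;0 0 0 0 0 0 0.3;0 0 0 0 0 0 0.3;0 0 0 0 0 0 0.3' 40
python3 go.py .4444 .1093 .005 5.24
python3 - <<'E'
from wood import *
c=snap('top','t6'); cv2.imwrite('pics/t6c.png',cv2.resize(c['img'][120:300,180:420],(800,600)))
E
```

```text
time_s: 12.75
ee_pos: [0.444, 0.1079, 0.0051]
tcp_rot: [0.0, 0.675, 0.738, 0.0]
contact_force: [0.6, -0.0, 2.6]
width: 0.0487
t 12.75 tcp [0.444  0.1079 0.0051] psi 5.12 tilt 0.04 w 0.0487 F [ 0.6 -0.   2.6]
q [ 0.19  0.46 -0.57  2.01  0.36  0.76 -0.51]
shift(tool now)/.25: [0.0055 0.0021 0.0004]  shift in target axes: [0.0055 0.0021 0.0003]  turn/30: [ 0.0014 -0.0001 -0.0039]
```

View pics/t6c.png

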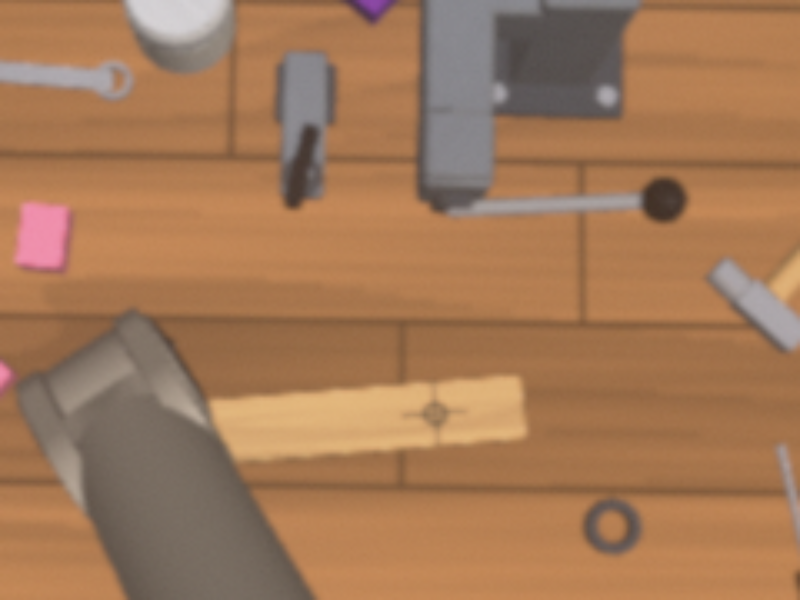

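```bash
python3 -m handwheel '0 0.02 0 0 0 0.01 0.3;-0.002 0.05 0 0 0 0.02 0.3;-0.002 0.05 0 0 0 0.02 0.3;-0.002 0.06 0 0 0 0.02 0.3;-0.002 0.06 0 0 0 0.02 0.3;-0.002 0.06 0 0 0 0.02 0.3;-0.002 0.06 0 0 0 0.02 0.3;-0.002 0.06 0 0 0 0.02 0.3;-0.002 0.06 0 0 0 0.02 0.3;-0.002 0.05 0 0 0 0.02 0.3;0 0 0 0 0 0 0.3;0 0 0 0 0 0 0.3'
python3 go.py .6441 .1062 .005 -1
python3 - <<'E'
from wood import *
c=snap('top','t7'); cv2.imwrite('pics/t7c.png',cv2.resize(c['img'][100:280,180:420],(800,600)))
E
```

```text
time_s: 14.0
ee_pos: [0.5774, 0.1092, 0.0052]
tcp_rot: [0.001, 0.711, 0.704, 0.001]
contact_force: [2.4, 0.3, 2.3]
width: 0.0491
t 14.0 tcp [0.5774 0.1092 0.0052] psi -0.57 tilt 0.15 w 0.0491 F [2.4 0.3 2.3]
q [ 0.13  0.66 -0.5   1.66  0.38  0.92 -0.53]
shift(tool now)/.25: [-0.0094  0.2667  0.0013]  shift in target axes: [-0.0074  0.2668  0.0006]  turn/30: [ 0.005  -0.0012  0.0143]
```

View pics/t7c.png

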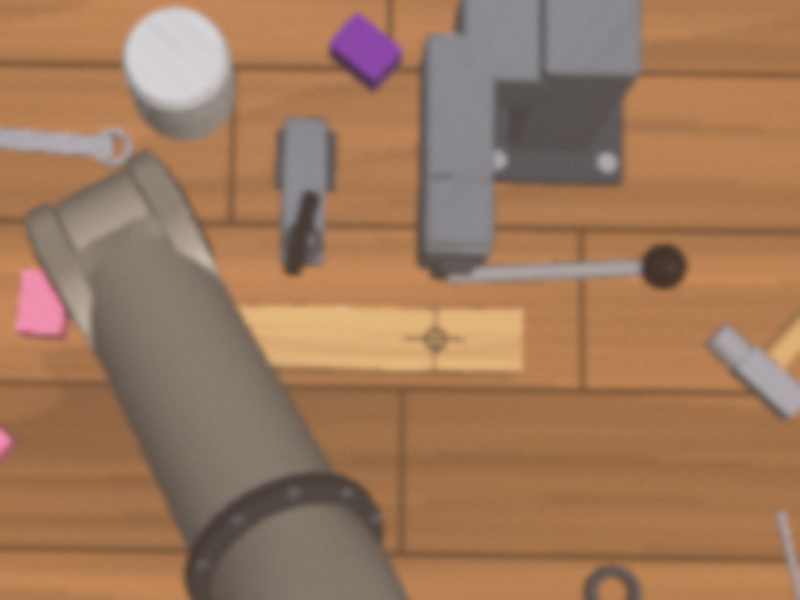

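```bash
python3 - <<'E'
from wood import *
c=load('top0'); d=load('t7')
def mark(c,u,v,r=9):
    g=cv2.cvtColor(c['img'],cv2.COLOR_BGR2GRAY)
    a=cv2.resize(g[v-r:v+r+1,u-r:u+r+1],None,fx=12,fy=12,interpolation=cv2.INTER_CUBIC); return a
cv2.imwrite('pics/m7.png',np.hstack([mark(c,310,244,12),mark(d,310,202,12)]))
pts,st=blob(d,(290,201)); pts=pts[(pts[:,0]>262)]
w=np.array([onz(d,u,v,.022)[:2] for u,v in pts])
for sgn in(1,-1):
    pass
mid=w[:,0].mean(); 
for nm,sel in(('far',w[:,0]>mid),('near',w[:,0]<mid)):
    q=w[sel&(w[:,1]>-.155)].astype('float32'); vx,vy,x0,y0=cv2.fitLine(q,cv2.DIST_HUBER,0,.01,.01).ravel(); print(nm,np.degrees(np.arctan(-vx/vy)),x0,y0)
E
```

```text
far -0.6630176 0.6009959 -0.063761406
near -0.37173733 0.5532902 -0.06548707
```

View pics/m7.png

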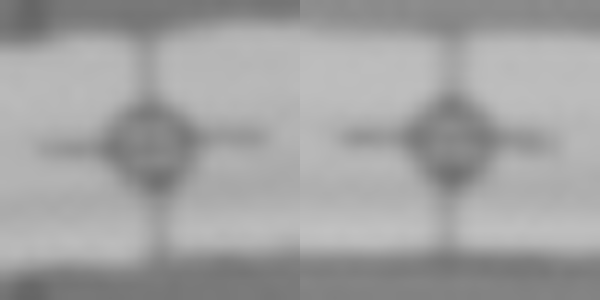

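```bash
python3 - <<'E'
from h import *
c=load('t7'); m=onz(c,310.2,201.2,.022); print(m)
tcp=np.array([.5774,.1092]); o=m[:2]-tcp; print(o,np.hypot(*o),np.degrees(np.arctan2(o[0],-o[1])))
tgt=np.array([.6408,-.1025])
for dy in(-.5,-.3,0): 
    a=np.radians(dy); R=np.array([[np.cos(a),-np.sin(a)],[np.sin(a),np.cos(a)]]); print(dy,'tcp tgt',tgt-R@o)
E
```

```text
[ 0.57633286 -0.09910395  0.022     ]
[-0.00106714 -0.20830395] 0.20830668758167648 -0.29352422446858417
-0.5 tcp tgt [0.64368487 0.10578671]
-0.3 tcp tgt [0.6429578  0.10579551]
0 tcp tgt [0.64186714 0.10580395]
```

```bash
python3 -m handwheel '-0.002 0.03 0 0 0 0.004 0.3;-0.002 0.05 0 0 0 0.004 0.3;-0.002 0.05 0 0 0 0.004 0.3;-0.002 0.05 0 0 0 0.001 0.3;-0.001 0.05 0 0 0 0 0.3;-0.001 0.03 0 0 0 0 0.3;0 0.005 0 0 0 0 0.3;0 0 0 0 0 0 0.3;0 0 0 0 0 0 0.3;0 0 0 0 0 0 0.3'
python3 go.py .6434 .1058 .005 -1
python3 - <<'E'
from wood import *
c=snap('top','t8'); cv2.imwrite('pics/t8c.png',cv2.resize(c['img'][100:220,220:400],(800,533),interpolation=cv2.INTER_CUBIC))
c=snap('scene','s8'); cv2.imwrite('pics/s8c.png',cv2.resize(c['img'][160:310,190:390],(800,600),interpolation=cv2.INTER_CUBIC))
E
```

```text
time_s: 15.05
ee_pos: [0.641, 0.1058, 0.0051]
tcp_rot: [-0.001, 0.713, 0.701, -0.001]
contact_force: [-1.9, 0.3, 4.6]
width: 0.049
t 15.05 tcp [0.641  0.1058 0.0051] psi -0.99 tilt 0.14 w 0.049 F [-1.9  0.3  4.6]
q [ 0.11  0.76 -0.49  1.46  0.39  1.02 -0.48]
shift(tool now)/.25: [0.0001 0.0097 0.0003]  shift in target axes: [0.0001 0.0097 0.0003]  turn/30: [-0.0048  0.0002  0.0003]
```

View pics/t8c.png

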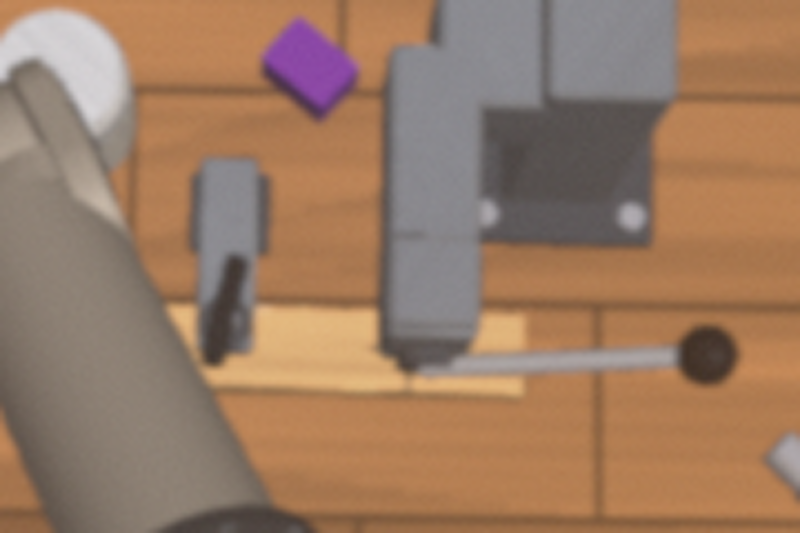

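View pics/s8c.png

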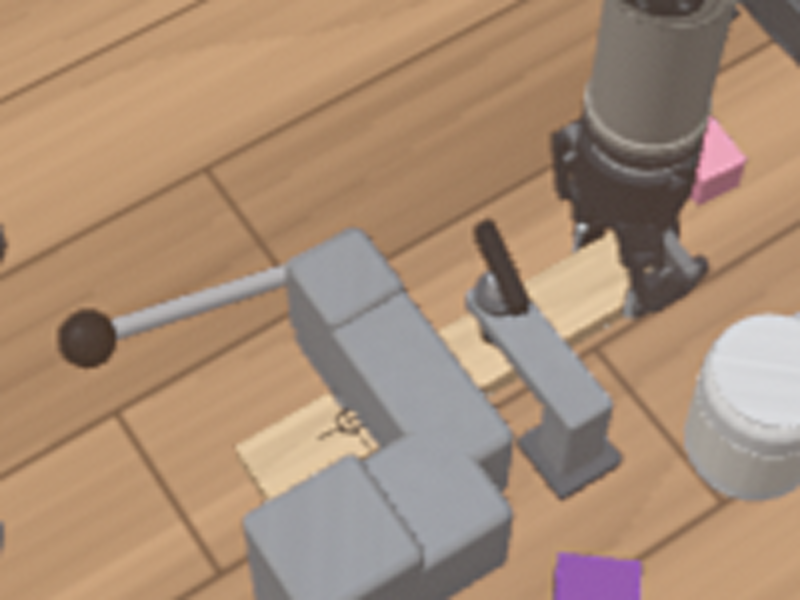

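```bash
python3 - <<'E'
from press2 import *
c=load('s8')
print('target px crop',(proj(c,[.6408,-.1025,.022])-(190,160))*4)
for q in [(0,0),(8,0),(-8,0),(0,-8),(0,8),(0,-25),(25,0),(25,-25)]: print(q,((proj(c,P(press,(*q,22)))-(190,160))*4).round(1))
a=cv2.resize(c['img'][245:290,240:310],None,fx=11,fy=11,interpolation=cv2.INTER_CUBIC)
for q in [(0,0),(8,0),(-8,0),(0,-8),(0,8),(6,-6),(6,6),(-6,6),(-6,-6)]:
    p=(proj(c,P(press,(*q,22)))-(240,245)+.5)*11; cv2.circle(a,tuple(int(i) for i in p),2,(0,0,255),-1)
cv2.imwrite('pics/m8.png',a)
E
```

```text
target px crop [351.04289738 421.01963273]
(0, 0) [351. 421.]
(8, 0) [357.8 430.6]
(-8, 0) [344.3 411.4]
(0, -8) [340.3 427.2]
(0, 8) [361.7 414.8]
(0, -25) [317.4 440.4]
(25, 0) [372.3 451.2]
(25, -25) [338.5 471. ]
```

View pics/m8.png

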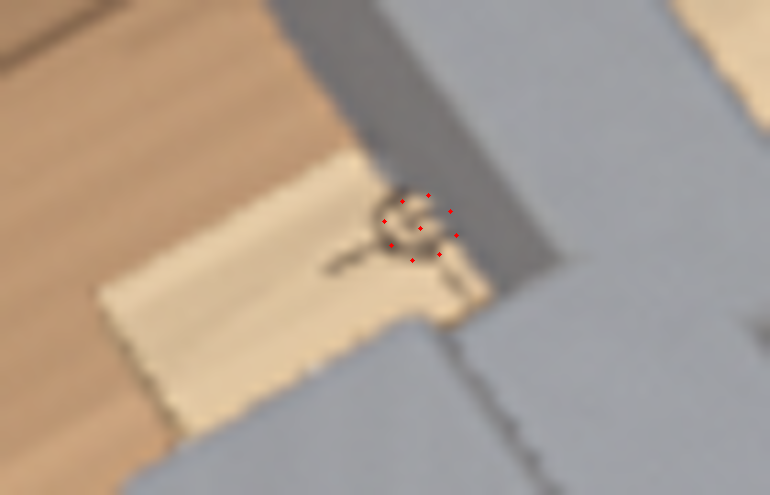

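```bash
python3 -m handwheel '0 0.005 0 0 0 0 0.3;0 0.005 0 0 0 0 0.3;0 0 0 0 0 0 0.3;0 0 0 0 0 0 0.3;0 0 0 0 0 0 0.3'
python3 go.py .6434 .1058 .005 -1
```

```text
time_s: 15.65
ee_pos: [0.6425, 0.1058, 0.005]
tcp_rot: [-0.001, 0.713, 0.701, -0.002]
contact_force: [-3.5, 1.5, 7.9]
width: 0.0493
t 15.65 tcp [0.6425 0.1058 0.005 ] psi -0.96 tilt 0.25 w 0.0493 F [-3.5  1.5  7.9]
q [ 0.11  0.77 -0.49  1.45  0.39  1.02 -0.48]
shift(tool now)/.25: [-0.0001  0.0035  0.0001]  shift in target axes: [-0.0001  0.0035  0.0002]  turn/30: [-0.0082  0.001   0.0012]
```

```bash
python3 -m handwheel '0 0.004 0 0 0 0 0.3;0 0 0 0 0 0 0.3;0 0 0 0 0 0 -0.6;0 0 0 0 0 0 -0.6;0 0 0 0 0 0 -0.6;0 0 0 0 0 0 -0.6;0 0 0 0 0 0 -0.6'
python3 - <<'E'
from press2 import *
c=snap('scene','s9')
a=cv2.resize(c['img'][245:290,240:310],None,fx=11,fy=11,interpolation=cv2.INTER_CUBIC)
for q in [(0,0),(8,0),(-8,0),(0,-8),(0,8),(6,-6),(6,6),(-6,6),(-6,-6)]:
    p=(proj(c,P(press,(*q,22)))-(240,245)+.5)*11; cv2.circle(a,tuple(int(i) for i in p),2,(0,0,255),-1)
cv2.imwrite('pics/m9.png',a)
c=snap('top','t9');cv2.imwrite('pics/t9c.png',cv2.resize(c['img'][130:200,260:350],(800,622),interpolation=cv2.INTER_CUBIC)[:600])
E
python3 go.py .6434 .1058 .005 -1
```

```text
time_s: 16.35
ee_pos: [0.6457, 0.1054, 0.0045]
tcp_rot: [-0.0, 0.713, 0.701, -0.0]
contact_force: [0.6, -0.3, 0.4]
width: 0.0683
t 16.45 tcp [0.6459 0.1054 0.0047] psi -0.97 tilt 0.01 w 0.0681 F [0.1 0.5 0.5]
q [ 0.11  0.77 -0.48  1.45  0.39  1.02 -0.48]
shift(tool now)/.25: [ 0.0013 -0.0098 -0.0014]  shift in target axes: [ 0.0013 -0.0098 -0.0014]  turn/30: [-0.0002  0.0001  0.001 ]
```

View pics/m9.png

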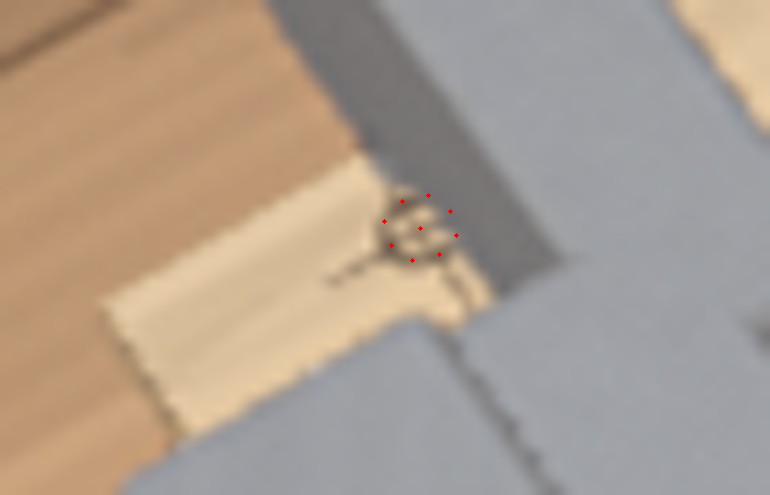

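View pics/t9c.png

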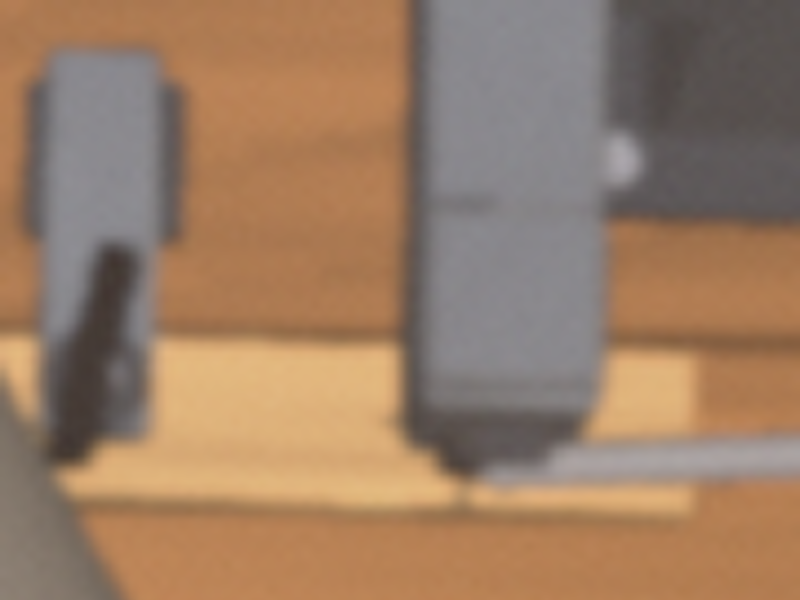

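```bash
python3 - <<'E'
from press2 import *
c=load('t9'); f=lambda a,b:onz(c,260+(a+.5)/8.889-.5,130+(b+.5)/8.889-.5,.022).round(4)[:2]
print('cross line',f(463,490),'near edge',f(463,513),f(640,518),f(250,503),'far',f(650,345),f(300,337),'end',f(695,430))
yaw=press[2]; R=np.array([[np.cos(yaw),-np.sin(yaw)],[np.sin(yaw),np.cos(yaw)]])
for p in [f(463,490),f(463,513),f(640,518),f(250,503),f(650,345),f(300,337),f(695,430)]: print(((p-press[:2])@R*1000).round(1))
E
```

```text
cross line [ 0.6211 -0.1028] near edge [ 0.614  -0.1028] [ 0.6133 -0.156 ] [ 0.6161 -0.0387] far [ 0.6665 -0.1591] [ 0.6674 -0.0533] end [ 0.6405 -0.1727]
[-19.7  -0.6]
[-26.8  -0.7]
[-26.8 -53.9]
[-25.5  63.5]
[ 26.5 -56.3]
[26.  49.5]
[  0.6 -70.2]
```

```bash
python3 -m handwheel '0 0 -0.06 0 0 0 -0.6;0 0 -0.12 0 0 0 -0.6;0 0 -0.15 0 0 0 -0.6;0 0 -0.15 0 0 0 -0.6;0 0 -0.15 0 0 -0.1 -0.6;0 0 -0.15 0 0 -0.26 -0.6;0 0 -0.07 0 0 -0.26 -0.6;0 0 0 0 0 -0.26 -0.6;0 0 0 0 0 -0.26 -0.6;0 0 0 0 0 -0.26 -0.6;0 0 0 0 0 -0.26 -0.6;0 0 0 0 0 -0.26 -0.6'
python3 go.py .6425 .0075 .2 77
python3 - <<'E'
from press2 import *
c=snap('scene','s10')
a=cv2.resize(c['img'][245:290,240:310],None,fx=11,fy=11,interpolation=cv2.INTER_CUBIC)
for q in [(0,0),(8,0),(-8,0),(0,-8),(0,8),(6,-6),(6,6),(-6,6),(-6,-6)]:
    p=(proj(c,P(press,(*q,22)))-(240,245)+.5)*11; cv2.circle(a,tuple(int(i) for i in p),2,(0,0,255),-1)
cv2.imwrite('pics/m10.png',a)
E
```

```text
time_s: 17.65
ee_pos: [0.6459, 0.1055, 0.2188]
tcp_rot: [0.001, 0.284, 0.959, 0.0]
contact_force: [-0.8, -0.6, -0.5]
width: 0.0684
t 17.65 tcp [0.6459 0.1055 0.2188] psi 56.96 tilt 0.08 w 0.0684 F [-0.8 -0.6 -0.5]
q [ 0.23  0.64 -0.76  1.19  0.43  1.46  0.53]
shift(tool now)/.25: [-0.2023 -0.3363  0.075 ]  shift in target axes: [-0.0749 -0.3852  0.0751]  turn/30: [ 0.0012  0.0025 -0.6681]
```

View pics/m10.png

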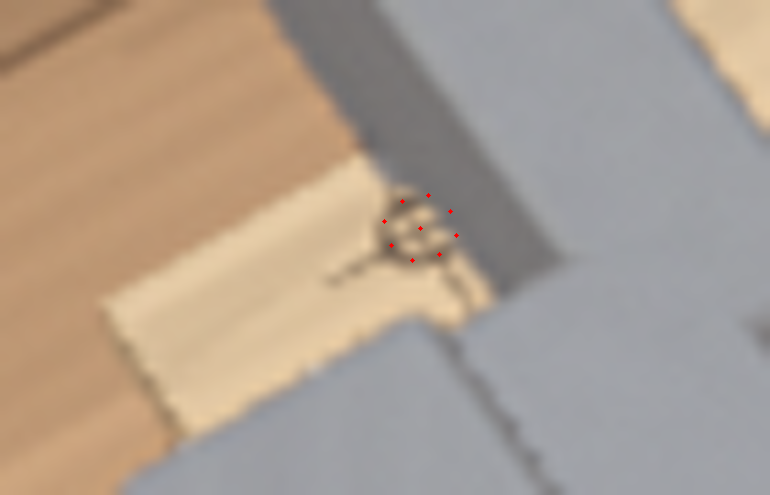

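The blank has not moved: the circle is still centred on the projected tip position. Now I finish the turn and move over the T-handle.

```bash
python3 -m handwheel '0 0 0 0 0 -0.23 -0.6;0 0 0 0 0 -0.23 -0.6;0 0 0 0 0 -0.21 -0.6;-0.02 -0.09 0 0 0 0 -0.6;-0.02 -0.1 0 0 0 0 -0.6;-0.02 -0.1 0 0 0 0 -0.6;-0.015 -0.08 0.03 0 0 0 -0.6;0 -0.015 0.04 0 0 0 -0.6;0 0 0 0 0 0 -0.6;0 0 0 0 0 0 -0.6'
python3 go.py .6425 .0075 .097 77
```

```text
time_s: 18.7
ee_pos: [0.6416, 0.0095, 0.1999]
tcp_rot: [-0.0, 0.115, 0.993, 0.001]
contact_force: [0.3, 0.4, -0.7]
width: 0.0683
t 18.7 tcp [0.6416 0.0095 0.1999] psi 76.82 tilt 0.09 w 0.0683 F [ 0.3  0.4 -0.7]
q [ 0.43  0.65 -0.83  1.26  0.47  1.42  0.98]
shift(tool now)/.25: [-0.0058 -0.0075  0.4114]  shift in target axes: [-0.0054 -0.007   0.4114]  turn/30: [ 0.0026 -0.0017 -0.0059]
```

```bash
python3 -m handwheel '-0.003 -0.007 0.05 0 0 0 -0.6;-0.002 0 0.1 0 0 0 -0.6;0 0 0.1 0 0 0 -0.6;0 0 0.06 0 0 0 -0.6;0 0 0 0 0 0 -0.6;0 0 0 0 0 0 -0.6'
python3 go.py .6425 .0075 .097 77
python3 - <<'E'
from h import *
c=snap('scene','s11'); cv2.imwrite('pics/s11c.png',cv2.resize(c['img'][160:310,230:430],(800,600),interpolation=cv2.INTER_CUBIC))
c=snap('top','t11'); cv2.imwrite('pics/t11c.png',cv2.resize(c['img'][100:220,220:400],(800,533),interpolation=cv2.INTER_CUBIC))
E
```

```text
time_s: 19.3
ee_pos: [0.6431, 0.0063, 0.1226]
tcp_rot: [0.0, 0.115, 0.993, 0.0]
contact_force: [1.7, 1.3, -0.4]
width: 0.0684
t 19.3 tcp [0.6431 0.0063 0.1226] psi 76.77 tilt 0.04 w 0.0684 F [ 1.7  1.3 -0.4]
q [ 0.44  0.71 -0.8   1.37  0.51  1.28  0.95]
shift(tool now)/.25: [0.0035 0.0041 0.1025]  shift in target axes: [0.0035 0.0042 0.1025]  turn/30: [ 0.0013  0.0006 -0.0075]
```

View pics/s11c.png

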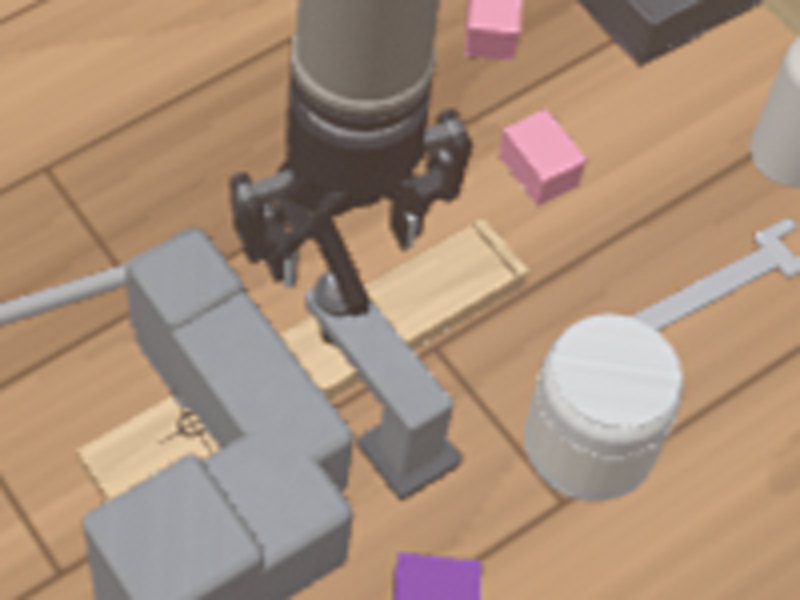

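View pics/t11c.png

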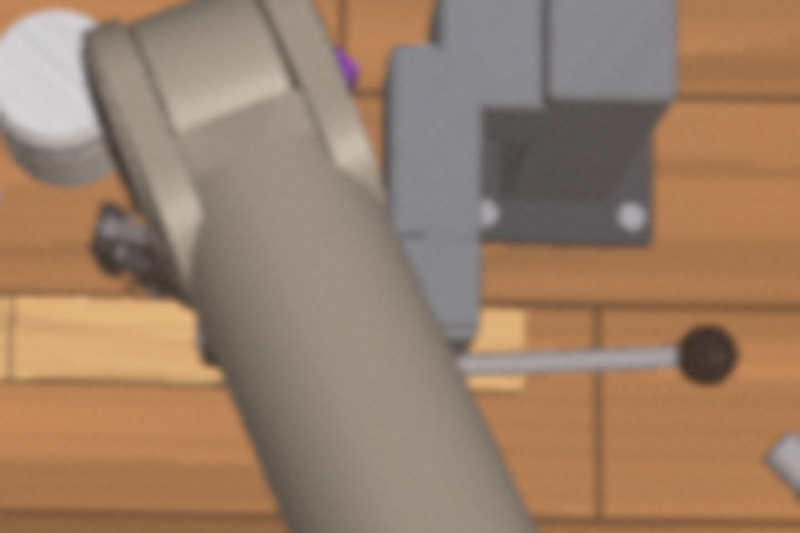

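```bash
python3 -m handwheel '0.003 0.003 0.03 0 0 -0.007 -0.6;0 0 0.04 0 0 0 -0.6;0 0 0.03 0 0 0 -0.6;0 0 0 0 0 0 -0.6;0 0 0 0 0 0 -0.6'
python3 go.py .6425 .0075 .097 77
```

```text
time_s: 19.9
ee_pos: [0.642, 0.0063, 0.0968]
tcp_rot: [-0.0, 0.114, 0.994, -0.0]
contact_force: [0.6, -0.1, -0.2]
width: 0.0684
t 19.9 tcp [0.642  0.0063 0.0968] psi 76.94 tilt 0.05 w 0.0684 F [ 0.6 -0.1 -0.2]
q [ 0.44  0.73 -0.79  1.4   0.53  1.23  0.94]
shift(tool now)/.25: [-0.0009  0.0052 -0.001 ]  shift in target axes: [-0.0009  0.0052 -0.001 ]  turn/30: [-0.0005 -0.0018 -0.0021]
```

Close on the bar.

```bash
python3 -m handwheel '0 0.005 0 0 0 0 0.8;0 0 0 0 0 0 0.8;0 0 0 0 0 0 0.8;0 0 0 0 0 0 0.8;0 0 0 0 0 0 0.8;0 0 0 0 0 0 0.8;0 0 0 0 0 0 0.8;0 0 0 0 0 0 0.8' 50
python3 go.py .6425 .0075 .097 9
python3 - <<'E'
from h import *
c=snap('scene','s12'); cv2.imwrite('pics/s12c.png',cv2.resize(c['img'][180:280,260:400],(800,571),interpolation=cv2.INTER_CUBIC))
E
```

```text
time_s: 20.7
ee_pos: [0.6428, 0.0077, 0.0978]
tcp_rot: [0.0, 0.114, 0.994, 0.0]
contact_force: [-0.3, 0.2, 4.3]
width: 0.0128
t 20.7 tcp [0.6428 0.0077 0.0978] psi 76.94 tilt 0.04 w 0.0128 F [-0.3  0.2  4.3]
q [ 0.43  0.73 -0.79  1.4   0.53  1.23  0.94]
shift(tool now)/.25: [ 0.0009 -0.001   0.0031]  shift in target axes: [-0.0006 -0.0012  0.0031]  turn/30: [9.0000e-04 9.0000e-04 2.2647e+00]
```

View pics/s12c.png

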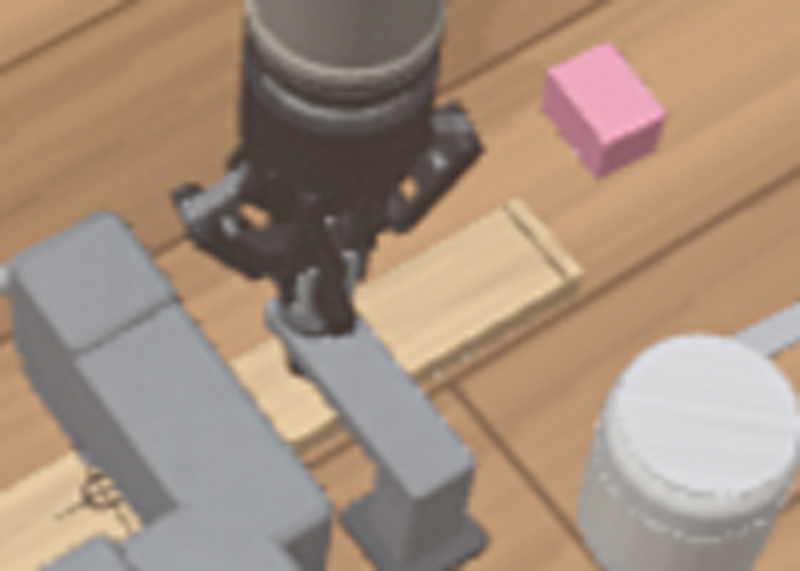

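```bash
python3 -m handwheel '0 0 0 0 0 0.1 0.8;0 0 0 0 0 0.19 0.8;0 0 0 0 0 0.19 0.8;0 0 0 0 0 0.19 0.8;0 0 0 0 0 0.19 0.8;0 0 0 0 0 0.19 0.8;0 0 0 0 0 0.19 0.8;0 0 0 0 0 0.19 0.8;0 0 0 0 0 0.19 0.8;0 0 0 0 0 0.19 0.8;0 0 0 0 0 0.19 0.8;0 0 0 0 0 0 0.8'
python3 go.py .6425 .0075 .097 9; python3 -c "
from h import *; print(bot.get_state()['torque'])"
```

```text
time_s: 21.95
ee_pos: [0.6416, 0.0064, 0.0977]
tcp_rot: [-0.0, 0.596, 0.803, -0.002]
contact_force: [-2.8, -0.3, 5.4]
width: 0.0124
t 21.95 tcp [0.6416 0.0064 0.0977] psi 16.84 tilt 0.18 w 0.0124 F [-2.8 -0.3  5.4]
q [ 0.31  0.66 -0.56  1.4   0.36  1.18 -0.  ]
shift(tool now)/.25: [0.003  0.0046 0.0029]  shift in target axes: [0.0036 0.0041 0.0029]  turn/30: [-0.0047  0.0038  0.2612]
[-0.27591911  0.71517673  0.06115365]
```

```bash
python3 -m handwheel '0.002 0.003 0 0 0 0.1 0.8;0 0 0 0 0 0.08 0.8;0 0 0 0 0 0.05 0.8;0 0 0 0 0 0.05 0.8;0 0 0 0 0 0 0.8;0 0 0 0 0 0 0.8'
python3 go.py .6425 .0075 .097 9; python3 -c "
from h import *; print(bot.get_state()['torque'])"
```

```text
time_s: 22.55
ee_pos: [0.6414, 0.0064, 0.0977]
tcp_rot: [-0.0, 0.653, 0.758, -0.003]
contact_force: [-5.1, -2.9, 7.7]
width: 0.0124
t 22.55 tcp [0.6414 0.0064 0.0977] psi 8.51 tilt 0.29 w 0.0124 F [-5.1 -2.9  7.7]
q [ 0.29  0.65 -0.53  1.4   0.34  1.18 -0.13]
shift(tool now)/.25: [0.0037 0.005  0.0028]  shift in target axes: [0.0036 0.005  0.0028]  turn/30: [-0.0082  0.0053 -0.0163]
[-0.49778852  1.00530468  0.14741449]
```

```bash
python3 -m handwheel '0 0 0 0 0 0.06 0.8;0 0 0 0 0 0.05 0.8;0 0 0 0 0 0 0.8;0 0 0 0 0 0 0.8'
python3 go.py .6425 .0075 .097 9; python3 -c "
from h import *; print(bot.get_state()['torque'])"
```

```text
time_s: 22.95
ee_pos: [0.6413, 0.0064, 0.0977]
tcp_rot: [0.0, 0.673, 0.74, -0.003]
contact_force: [-4.9, -3.1, 7.4]
width: 0.0125
t 22.95 tcp [0.6413 0.0064 0.0977] psi 5.39 tilt 0.33 w 0.0125 F [-4.9 -3.1  7.4]
q [ 0.28  0.65 -0.52  1.4   0.33  1.18 -0.18]
shift(tool now)/.25: [0.0041 0.0051 0.0029]  shift in target axes: [0.0037 0.0053 0.0029]  turn/30: [-0.0083  0.0073 -0.1203]
[-0.53441139  1.0992947   0.93117474]
```

The moment about z rose to 0.93 N m, so the handle is on its stop. I ease off, open and lift.

```bash
python3 -m handwheel '0.003 0.004 0 0 0 -0.09 0.8;0 0 0 0 0 0 0.8;0 0 0 0 0 0 0;0 0 0 0 0 0 0;0 0 0 0 0 0 0;0 0 0 0 0 0 0;0 0 -0.05 0 0 0 0;0 0 -0.1 0 0 0 0;0 0 -0.15 0 0 0 0;0 0 -0.15 0 0 0 0;0 0 -0.15 0 0 0 0;0 0 -0.1 0 0 0 0'
python3 -m handwheel '-0.06 -0.1 0 0 0 0 0;-0.12 -0.15 0 0 0 0 0;-0.12 -0.15 0 0 0 0 0.3;-0.1 -0.1 0 0 0 0 0.8;0 0 0 0 0 0 1;0 0 0 0 0 0 1'
python3 go.py .5 -.15 .3 0
python3 - <<'E'
from press2 import *
c=snap('scene','s13'); cv2.imwrite('pics/s13c.png',cv2.resize(c['img'][180:310,200:360],(738,600),interpolation=cv2.INTER_CUBIC))
c=snap('top','t13');cv2.imwrite('pics/t13c.png',cv2.resize(c['img'][130:200,230:350],(800,467),interpolation=cv2.INTER_CUBIC))
E
```

```text
time_s: 24.15
ee_pos: [0.6451, 0.0098, 0.277]
tcp_rot: [0.002, 0.656, 0.754, 0.002]
contact_force: [0.6, 0.3, -1.2]
width: 0.0429
time_s: 24.75
ee_pos: [0.5341, -0.1079, 0.2735]
tcp_rot: [0.001, 0.657, 0.754, 0.0]
contact_force: [-0.1, 0.7, -1.2]
width: 0.0004
t 24.75 tcp [ 0.5341 -0.1079  0.2735] psi 7.82 tilt 0.11 w 0.0004 F [-0.1  0.7 -1.2]
q [ 0.58  0.33 -0.56  1.43  0.18  1.43  0.16]
shift(tool now)/.25: [-0.1485 -0.1577 -0.1063]  shift in target axes: [-0.1685 -0.1363 -0.1062]  turn/30: [0.0035 0.001  0.2606]
```

View pics/s13c.png

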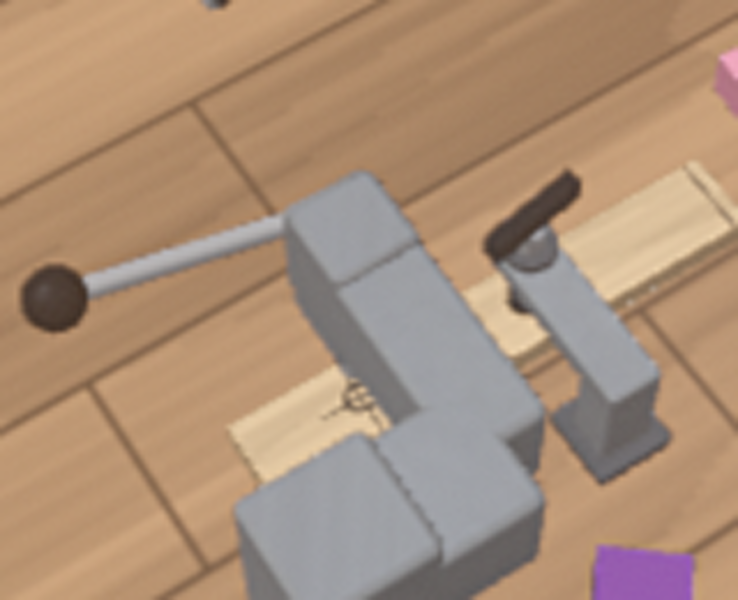

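View pics/t13c.png

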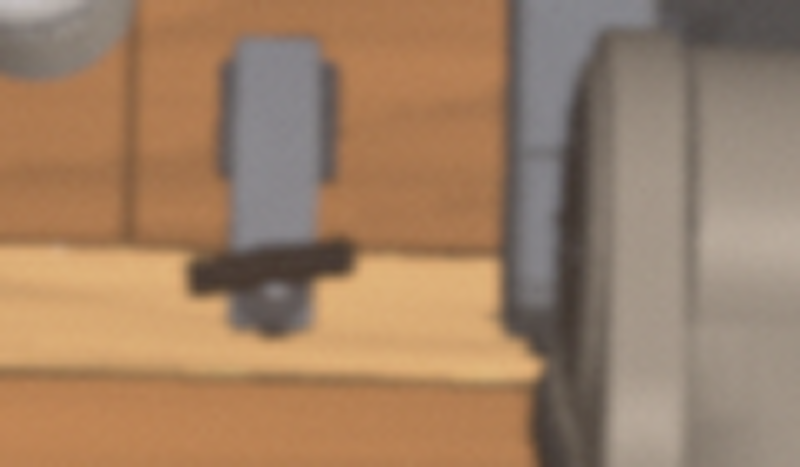

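```bash
python3 -m handwheel '-0.1 0.03 0 0 0 0 1;-0.14 0.05 0 0 0 0 1;-0.14 0.05 0 0 0 0 1;-0.14 0.05 0 0 0 0 1;-0.06 0.01 0 0 0 0 1;0 0 0 0 0 0 1;0 0 0 0 0 0 1'
python3 go.py .601 -.246 .235 7.8
python3 - <<'E'
from press2 import *
c=snap('scene','s14'); cv2.imwrite('pics/s14c.png',cv2.resize(c['img'][150:310,170:360],(712,600),interpolation=cv2.INTER_CUBIC))
a=cv2.resize(c['img'][245:290,240:310],None,fx=11,fy=11,interpolation=cv2.INTER_CUBIC)
for q in [(0,0),(8,0),(-8,0),(0,-8),(0,8),(6,-6),(6,6),(-6,6),(-6,-6)]:
    p=(proj(c,P(press,(*q,22)))-(240,245)+.5)*11; cv2.circle(a,tuple(int(i) for i in p),2,(0,0,255),-1)
cv2.imwrite('pics/m14.png',a)
E
```

```text
time_s: 25.55
ee_pos: [0.602, -0.2416, 0.272]
tcp_rot: [-0.001, 0.655, 0.755, 0.001]
contact_force: [0.2, 0.9, -0.2]
width: 0.0002
t 25.55 tcp [ 0.602  -0.2416  0.272 ] psi 8.12 tilt 0.15 w 0.0002 F [ 0.2  0.9 -0.2]
q [ 0.64  0.56 -0.5   1.11  0.25  1.54  0.33]
shift(tool now)/.25: [-0.0173 -0.0066  0.1479]  shift in target axes: [-0.017  -0.0064  0.148 ]  turn/30: [ 0.0007 -0.0048  0.0105]
```

View pics/s14c.png

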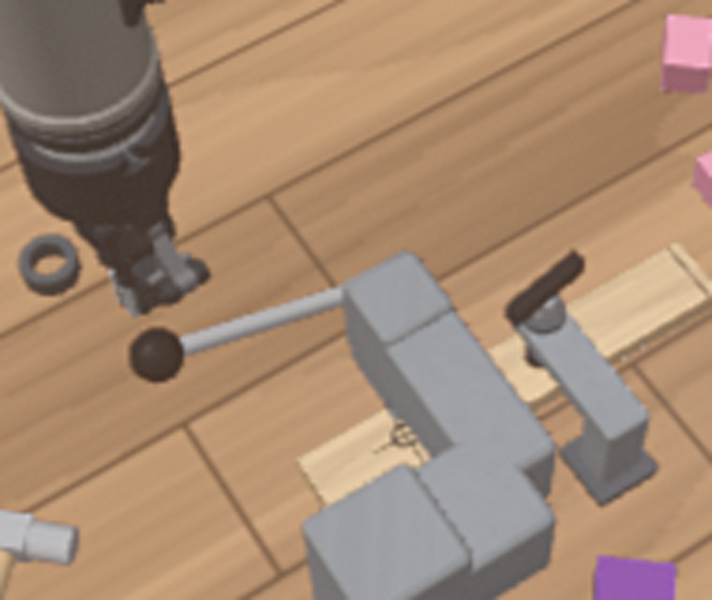

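View pics/m14.png

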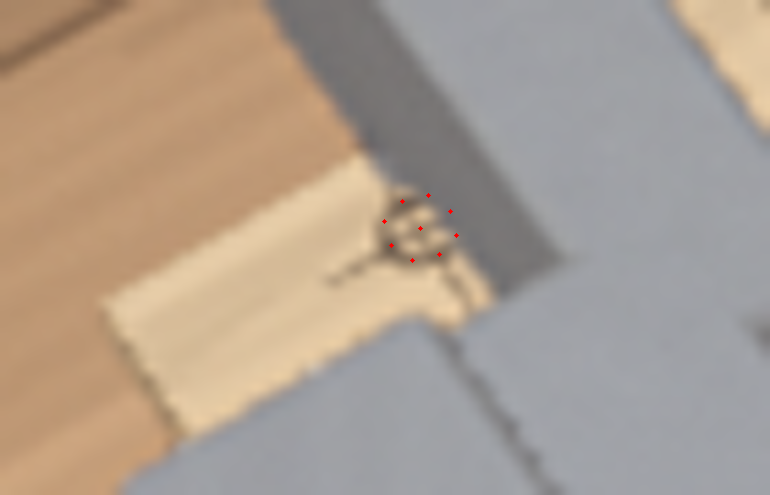

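```bash
python3 -m handwheel '-0.012 -0.004 0.04 0 0 0 1;-0.006 -0.002 0.05 0 0 0 1;0 0 0.05 0 0 0 1;0 0 0.04 0 0 0 1;0 0 0.04 0 0 0 1;0 0 0.04 0 0 0 1;0 0 0.04 0 0 0 1;0 0 0.04 0 0 0 1;0 0 0.04 0 0 0 1;0 0 0.03 0 0 0 1;0 0 0 0 0 0 1;0 0 0 0 0 0 1'
python3 go.py .601 -.246 .135 7.8
python3 - <<'E'
from h import *
c=snap('scene','s15'); cv2.imwrite('pics/s15c.png',cv2.resize(c['img'][150:310,170:360],(712,600),interpolation=cv2.INTER_CUBIC))
E
```

```text
time_s: 26.8
ee_pos: [0.6001, -0.2485, 0.1698]
tcp_rot: [-0.0, 0.656, 0.754, -0.0]
contact_force: [-0.9, -2.4, 3.5]
width: -0.0003
t 26.8 tcp [ 0.6001 -0.2485  0.1698] psi 7.96 tilt 0.05 w -0.0003 F [-0.9 -2.4  3.5]
q [ 0.66  0.6  -0.49  1.29  0.28  1.32  0.31]
shift(tool now)/.25: [0.0093 0.0049 0.139 ]  shift in target axes: [0.0094 0.0047 0.139 ]  turn/30: [-0.0012 -0.0012  0.0053]
```

View pics/s15c.png

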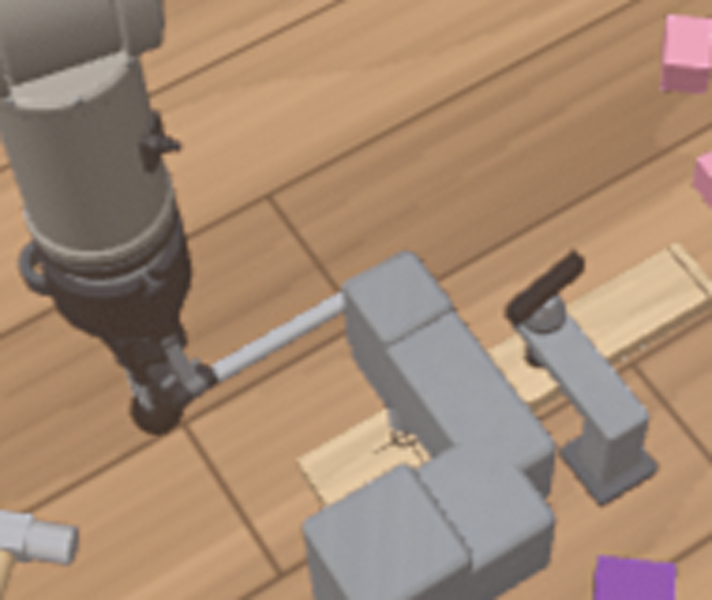

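```bash
python3 -m handwheel '0 0 0.03 0 0 0 1;0 0 0.03 0 0 0 1;0.002 0 0.03 0 0 0 1;0.002 0 0.02 0 0 0 1;0 0 0.01 0 0 0 1;0 0 0 0 0 0 1'
python3 go.py .601 -.246 .135 7.8
python3 - <<'E'
from h import *
c=snap('scene','s16'); cv2.imwrite('pics/m16.png',cv2.resize(c['img'][245:290,240:310],None,fx=11,fy=11,interpolation=cv2.INTER_CUBIC))
E
```

```text
time_s: 27.45
ee_pos: [0.6005, -0.2473, 0.1398]
tcp_rot: [-0.0, 0.656, 0.755, 0.0]
contact_force: [-0.8, -1.1, 5.6]
width: 0.0001
t 27.45 tcp [ 0.6005 -0.2473  0.1398] psi 7.97 tilt 0.05 w 0.0001 F [-0.8 -1.1  5.6]
q [ 0.66  0.62 -0.48  1.33  0.29  1.26  0.3 ]
shift(tool now)/.25: [0.0048 0.0028 0.0194]  shift in target axes: [0.0048 0.0028 0.0194]  turn/30: [ 0.0011 -0.0011  0.0056]
```

View pics/m16.png

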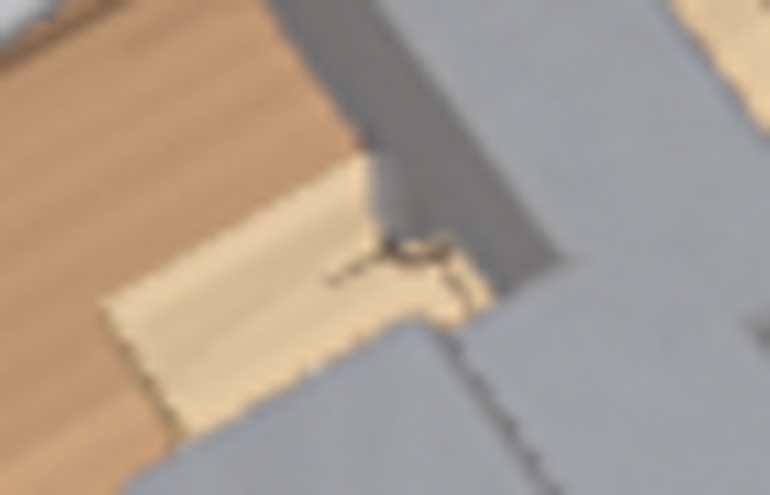

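```bash
python3 -m handwheel '0.001 0 0.015 0 0 0 1;0.001 0 0.015 0 0 0 1;0 0 0.01 0 0 0 1;0 0 0 0 0 0 1;0 0 0 0 0 0 1'
python3 go.py .601 -.246 .135 7.8
```

```text
time_s: 28.0
ee_pos: [0.6006, -0.2463, 0.1332]
tcp_rot: [0.001, 0.656, 0.755, 0.001]
contact_force: [-3.6, -0.1, 15.4]
width: 0.0001
t 28.0 tcp [ 0.6006 -0.2463  0.1332] psi 7.98 tilt 0.1 w 0.0001 F [-3.6 -0.1 15.4]
q [ 0.66  0.62 -0.48  1.34  0.29  1.24  0.3 ]
shift(tool now)/.25: [ 0.0011  0.0016 -0.0072]  shift in target axes: [ 0.0011  0.0016 -0.0072]  turn/30: [0.0035 0.0002 0.0059]
```

About 15 N at the knob, at a height matching a lever value of about 0.63. So the tip bears on the blank rather than on the lever's stop. Now I let it rise.

```bash
python3 -m handwheel '0 0 0 0 0 0 1;0 0 -0.02 0 0 0 1;0 0 -0.04 0 0 0 1;0 0 -0.06 0 0 0 1;0 0 -0.06 0 0 0 1;0 0 -0.06 0 0 0 1;0 0 -0.06 0 0 0 1;0 0 -0.06 0 0 0 1;0 0 -0.1 0 0 0 1;0 0 -0.1 0 0 0 1;0 0 -0.08 0 0 0 1;0 0 0 0 0 0 1' && python3 -m handwheel '-0.06 -0.08 0 0 0 0 1;-0.1 -0.15 0 0 0 0 1;-0.1 -0.15 0 0 0 0 1;-0.1 -0.15 0 0 0 0 1;-0.06 -0.08 0 0 0 0 1;0 0 0 0 0 0 1;0 0 0 0 0 0 1;0 0 0 0 0 0 1'
python3 go.py .4 -.3 .27 8
python3 - <<'E'
from press2 import *
c=snap('scene','s17'); cv2.imwrite('pics/s17c.png',c['img'])
a=cv2.resize(c['img'][245:290,240:310],None,fx=11,fy=11,interpolation=cv2.INTER_CUBIC)
for q in [(0,0),(8,0),(-8,0),(0,-8),(0,8),(6,-6),(6,6),(-6,6),(-6,-6)]:
    p=(proj(c,P(press,(*q,22)))-(240,245)+.5)*11; cv2.circle(a,tuple(int(i) for i in p),2,(0,0,255),-1)
cv2.imwrite('pics/m17.png',a)
c=snap('top','t17')
E
```

```text
time_s: 29.2
ee_pos: [0.6015, -0.2456, 0.2921]
tcp_rot: [0.001, 0.656, 0.755, 0.002]
contact_force: [0.1, -0.1, 0.7]
width: 0.0
time_s: 30.0
ee_pos: [0.4647, -0.37, 0.2887]
tcp_rot: [-0.001, 0.655, 0.756, 0.001]
contact_force: [0.1, 0.3, -0.1]
width: 0.0
t 30.0 tcp [ 0.4647 -0.37    0.2887] psi 8.14 tilt 0.18 w 0.0 F [ 0.1  0.3 -0.1]
q [ 0.96  0.43 -0.48  1.25  0.19  1.51  0.64]
shift(tool now)/.25: [ 0.3136 -0.2164  0.0756]  shift in target axes: [ 0.3133 -0.2172  0.0746]  turn/30: [ 0.     -0.0061  0.0047]
```

View pics/s17c.png

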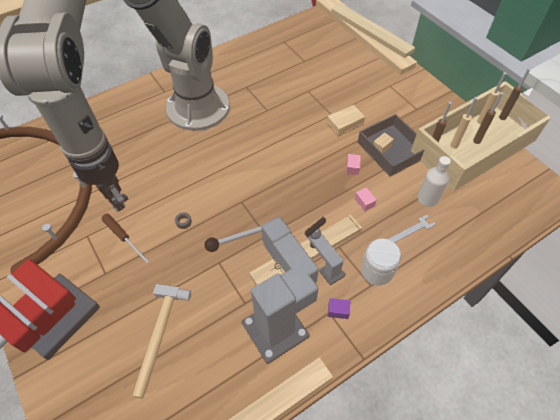

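View pics/m17.png

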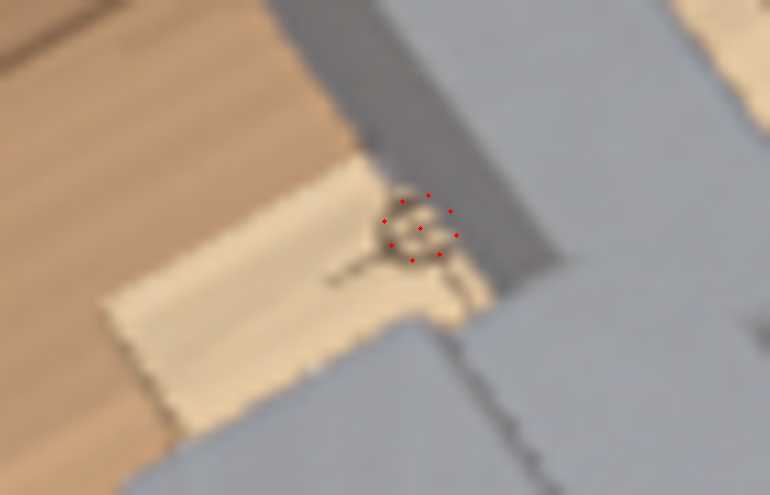

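View pics/t17.png

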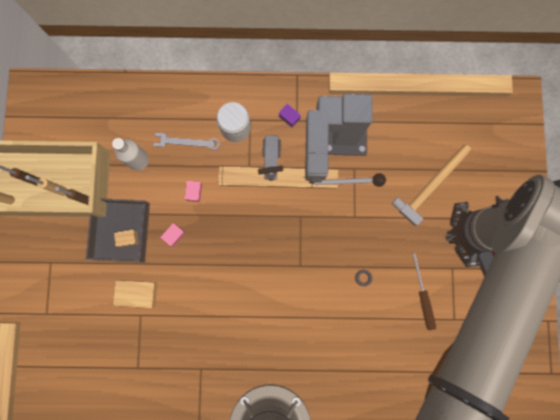

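In the last pictures the lever knob is back at its starting pixel (top 379,180; scene 212,244). The offcut sits in the tray at top (125,238), the circle lies on the projected tip, and the other things are where they were. I hand in.

```bash
python3 -c "
from bench import bot
print(bot.hand_in())"
```

```text
the job is handed in; nothing more can be done
None
```

I did the whole job in one pass and handed it in at about 30 s. No verdict was reported.

**What I did:**
- Put the offcut in the scrap tray.
- Slid the blank along the bench, gripped at its far end, until the circle was under the tip.
- Turned the T-handle to its stop, where the wrist moment rose to 0.93 N m. The bar's angle in the picture reads about 1.39 rad.
- Pressed the lever until about 15 N showed at the knob. The height there matched a lever value of about 0.63, so the tip was on the blank.
- Let the lever rise and moved clear.

**Last checks:**
- The circle lay within about 1 mm of the projected tip in the scene view, unchanged from before pinning to after the press. The top view, measured before pinning, agreed.
- The lever knob was back at its starting pixel, the offcut was in the tray, and the other things looked unmoved.
- The tool force was about zero.

**Not measured directly:** I inferred the pad force on the blank and the tip force (roughly 30 N), since neither is sensed.

**Disagreement:** the column top fitted about 10 mm lower than the stated 217 mm. I let its height float in the press fit. The knob, T-handle and head edges then agreed to about 1 to 2 mm.

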